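# Load the relay test sockets and count the batch

### The arm

A 6-joint arm with a two-finger parallel gripper is mounted at the origin on the work surface. World frame = base frame: x ahead of the robot, y to its left, z up, the work surface at z = 0. Lengths are in m, angles in rad, forces in N, time in s.
With the tool pointing down it reaches from about 0.3 to 0.875 m from the base axis. Payload 6.4 kg.
Tool frame: the origin (TCP) lies at the very end of the fingers, on their centre line; the grasp point (between the pads) lies ctrl.pinch_z behind it (ctrl.pinch_z is the distance from the TCP to the grasp point, in m); y points along the fingers, z is the direction in which the jaws open and shut, and the axes are right-handed (so a half turn about y gives the same grasp; the last joint's range is limited). The gripper opens to 85 mm and grips with 20 to 120 N. Pads are 22 mm wide; open, the fingers measure 114 mm over their backs; the gripper's body (76 mm by 85 mm) begins 54 mm behind the grasp point. The pads swing forward as they close: fully open they stand 13 mm farther back than shut.
Start: joints at [-0.206, 0.181, 1.607, -0, 1.354, -0.206], TCP at [0.575, 0, 0.231] pointing down, gripper open.
Joint ranges: [-2.99, 2.99], [-0.89, 2.07], [0.3, 2.58], [-1.14, 4.28], [0, 2.63], [-3.12, 3.12]. Speed limits (rad/s): [2.57, 2.57, 3.01, 3.14, 3.14, 3.14].

### API

Orientations are given as a unit quaternion [w, x, y, z].
In Python, from bench import ctrl gives the robot as it stands.
- The arm moves only by the shell command python3 -m pendant 'ROWS'. ROWS is JSON, one flat list of numbers, 7 for each row, row after row: the shift along the world's x, y, z in m, then the turn, a rotation vector about the world's x, y, z in degrees, then the finger opening in m, from 0 to 0.0854. In form: [tx, ty, tz, rx, ry, rz, hand, tx, ty, tz, rx, ry, rz, hand, ...]. A call has 1 to 12 rows; each row shifts and turns the commanded pose from where the row before left it; what a row does not reach is not made up. A row lasts 1/8 s, in which the tool goes at most 62.5 mm and 10.7 degrees, less where a joint would pass 70% of its speed; a pose out of reach is approached as far as the arm can. A call with a gripper value outside its range is refused whole. The fingers move at their own pace and stop on an object; the grip force is fixed at half the most. Time passes only in rows, so rows that do not move let the fingers close. It gives the time, the measured TCP pose, the force and the opening at its end, in the units of the state.
- ctrl.get_obs(): the state, without advancing time (a new reading comes with each control period).
- ctrl.camera(name): name is "scene" or "side" or "wrist"; returns the picture (420x560x3 uint8, red, green, blue); there is no depth.
- ctrl.camera_info(name): a dict with "fx", "fy", "cx", "cy" (pixels), "k1" (the pictures are not rectified: a ray, as slopes to the right and down, at radius r is drawn at 1 + k1 r^2 times it, then the intrinsics apply), "origin" and "rotation" of the camera in the world; the wrist camera has in their place "tool_from_camera" (4x4, takes a point from camera to tool coordinates, whose origin is the TCP and whose axes are the tool frame's). Camera axes: x right, y down, z forward; pixel columns grow to the right and rows downward; lengths in m; the calibration is good to about 2 mm. A picture is of the moment at which its call begins: read the wrist's pose just before it. camera_info takes no time and is no camera call.
- ctrl.hand_in(): hands the job in, once; it reports no verdict.
Trained networks look in the newest picture that a camera, given by its name, has taken for a name from the list of things; names that differ only in an ending like _2 or _b are one class to them, and where a whole thing is asked for, a point or a joint stands for the part that bears it (a point fixed in the world has none). Each returns a list of dicts, best first, with "score" (0 to 1); they miss things now and then, are a little off and sometimes report something else, mostly with a low value. They report only what shows in the picture. A call takes as long as a camera call.
- ctrl.silhouettes(target, camera): "mask" (420x560 bool, what is visible of it) and "bbox" ([left, top, right, bottom] in pixels, round what is visible of it).
The state is a dict: "time_s": time; "q": joint angles; "dq": joint speeds; "joint_efforts": joint torques, N m; "eef_pos": TCP position; "eef_rot": TCP orientation; "wrist_force": force on the tool from outside, world axes, zero at the start; "torque": the same for the moment, N m; "opening": opening from 0.0 (shut) to 1.0 (fully open).
Only numpy, scipy, OpenCV 4.12 (cv2) and the standard library are available. Lean on these libraries where they do the work, as an engineer would, in place of code of your own. Each camera call takes 0.05 s, during which the arm holds its last target.

### The job

Clear the red failed relay out of its test socket into the red reject bin, and lay every white relay on the bench flat in a socket of its own and press that socket's cover down until its catch clicks and holds it shut. When all of them are shut in, swing the batch counter's red-knobbed lever all the way to its stop and let it spring back. Leave the flux bottle, the tip-cleaning tin and the solder spool where they are.

Things in the scene. Friction and masses are not known exactly. Their poses are not given: they have to be found in the camera images.
- socket1: clamshell test socket, one of three alike: fixed base 120 (x) by 56 (y) by 14 mm. Origin: centre of underside. Centred on top is the nest: floor at z = 14 mm, pocket 43 (x) by 31 (y) mm in blue walls with tops at z = 20 mm. Cover hinge along y at x = +40, z = +41 mm (posts to z = 48); catch block at x = -49 to -59, y = -15 to 15, top z = 40 mm. Without a relay, its cover may stay open or shut
- cover1 (a joint): angle of the hinged black cover of socket1: 0 = shut flat, grows as it opens, stop at 2.15 (leaning back past upright, away from the catch block). A light spring keeps it open; near 0 a latch pin at its front edge snaps under a sprung catch that holds it (about 8 N on the pad to press it in); caught, it reads below 0.03
- cover1_pad (a point): centre of the top of the yellow press pad (20 by 30 mm) on cover1, 62 mm from the hinge axis, 5 mm above the hinge plane. Cover: plate 80 mm long, 40 wide, 6 thick, its front edge 81 mm from the hinge. Shut, the pad is at x = -22, z = 46 mm in the socket's frame
- socket2: clamshell test socket, one of three alike: fixed base 120 (x) by 56 (y) by 14 mm. Origin: centre of underside. Centred on top is the nest: floor at z = 14 mm, pocket 43 (x) by 31 (y) mm in blue walls with tops at z = 20 mm. Cover hinge along y at x = +40, z = +41 mm (posts to z = 48); catch block at x = -49 to -59, y = -15 to 15, top z = 40 mm. Without a relay, its cover may stay open or shut
- cover2 (a joint): angle of the hinged black cover of socket2: 0 = shut flat, grows as it opens, stop at 2.15 (leaning back past upright, away from the catch block). A light spring keeps it open; near 0 a latch pin at its front edge snaps under a sprung catch that holds it (about 8 N on the pad to press it in); caught, it reads below 0.03
- cover2_pad (a point): centre of the top of the yellow press pad (20 by 30 mm) on cover2, 62 mm from the hinge axis, 5 mm above the hinge plane. Cover: plate 80 mm long, 40 wide, 6 thick, its front edge 81 mm from the hinge. Shut, the pad is at x = -22, z = 46 mm in the socket's frame
- socket3: clamshell test socket, one of three alike: fixed base 120 (x) by 56 (y) by 14 mm. Origin: centre of underside. Centred on top is the nest: floor at z = 14 mm, pocket 43 (x) by 31 (y) mm in blue walls with tops at z = 20 mm. Cover hinge along y at x = +40, z = +41 mm (posts to z = 48); catch block at x = -49 to -59, y = -15 to 15, top z = 40 mm. Without a relay, its cover may stay open or shut
- cover3 (a joint): angle of the hinged black cover of socket3: 0 = shut flat, grows as it opens, stop at 2.15 (leaning back past upright, away from the catch block). A light spring keeps it open; near 0 a latch pin at its front edge snaps under a sprung catch that holds it (about 8 N on the pad to press it in); caught, it reads below 0.03
- cover3_pad (a point): centre of the top of the yellow press pad (20 by 30 mm) on cover3, 62 mm from the hinge axis, 5 mm above the hinge plane. Cover: plate 80 mm long, 40 wide, 6 thick, its front edge 81 mm from the hinge. Shut, the pad is at x = -22, z = 46 mm in the socket's frame
- module1: white relay module, 38 (x) by 26 (y) by 22 mm high: green board 4 mm thick at the bottom, white case 34 by 24 by 18 mm on it, paper patch on top; about 50 g. Origin: centre of its underside, z up. It fits the nest with its long side along the socket's x, either way round; its top is then 2 mm under the shut cover. May be absent: two or three are on the bench
- module2: white relay module, 38 (x) by 26 (y) by 22 mm high: green board 4 mm thick at the bottom, white case 34 by 24 by 18 mm on it, paper patch on top; about 50 g. Origin: centre of its underside, z up. It fits the nest with its long side along the socket's x, either way round; its top is then 2 mm under the shut cover. May be absent: two or three are on the bench
- module3: white relay module, 38 (x) by 26 (y) by 22 mm high: green board 4 mm thick at the bottom, white case 34 by 24 by 18 mm on it, paper patch on top; about 50 g. Origin: centre of its underside, z up. It fits the nest with its long side along the socket's x, either way round; its top is then 2 mm under the shut cover. May be absent: two or three are on the bench
- reject: failed relay, same size as the white ones (38 x 26 x 22 mm) but with a red case; origin at the centre of its underside; lies in one of the sockets at the start
- bin: red open reject bin, fixed, 140 (x) by 120 (y) by 45 mm high, walls 4 mm; origin at the centre of its underside
- counter: batch counter, fixed grey box 70 (x, from -15 to +55) by 60 (y) by 40 mm high; a steel lever on top turns about the vertical axis through its origin
- lever (a joint): angle of the counter's lever: 0 = rest, stop at 1.1 rad, spring-returned (about 3 N at the knob at rest, 6 N at the stop). From above it swings clockwise: at 0 the arm points from the pivot to -x turned 0.55 rad towards -y of the counter, at the stop to -x turned 0.55 rad towards +y
- lever_knob (a point): centre of the top of the lever's red upright knob (diameter 14, 30 mm tall), 62 mm from the pivot axis, 82 mm above the bench; the lever arm under it is at 47 to 52 mm
- flux: flux bottle, diameter 36, 75 mm tall; bystander, leave alone
- tip_tin: brass-coloured tip-cleaning tin, diameter 60, 35 mm tall; bystander, leave alone
- spool: solder spool with blue flanges, diameter 54, 40 mm tall, standing on end; bystander, leave alone

How it is judged:
On the way, in this order (a step that is already met when the one before it is completed fails the run):
1. the red failed relay is in the reject bin and every white relay present lies flat in a socket with its cover caught shut (x of reject in the frame of bin between -0.068 and 0.068 m and y of reject in the frame of bin between -0.058 and 0.058 m and z of reject in the frame of bin below 0.035 m and ((horizontal distance between module1 and socket1 below 0.006 m and z of module1 in the frame of socket1 between 0.01 and 0.0175 m and angle between module1's own z axis and vertical below 0.12 rad and value of joint cover1 below 0.05 rad) or (horizontal distance between module1 and socket2 below 0.006 m and z of module1 in the frame of socket2 between 0.01 and 0.0175 m and angle between module1's own z axis and vertical below 0.12 rad and value of joint cover2 below 0.05 rad) or (horizontal distance between module1 and socket3 below 0.006 m and z of module1 in the frame of socket3 between 0.01 and 0.0175 m and angle between module1's own z axis and vertical below 0.12 rad and value of joint cover3 below 0.05 rad)) and ((horizontal distance between module2 and socket1 below 0.006 m and z of module2 in the frame of socket1 between 0.01 and 0.0175 m and angle between module2's own z axis and vertical below 0.12 rad and value of joint cover1 below 0.05 rad) or (horizontal distance between module2 and socket2 below 0.006 m and z of module2 in the frame of socket2 between 0.01 and 0.0175 m and angle between module2's own z axis and vertical below 0.12 rad and value of joint cover2 below 0.05 rad) or (horizontal distance between module2 and socket3 below 0.006 m and z of module2 in the frame of socket3 between 0.01 and 0.0175 m and angle between module2's own z axis and vertical below 0.12 rad and value of joint cover3 below 0.05 rad)) and ((horizontal distance between module3 and socket1 below 0.006 m and z of module3 in the frame of socket1 between 0.01 and 0.0175 m and angle between module3's own z axis and vertical below 0.12 rad and value of joint cover1 below 0.05 rad) or (horizontal distance between module3 and socket2 below 0.006 m and z of module3 in the frame of socket2 between 0.01 and 0.0175 m and angle between module3's own z axis and vertical below 0.12 rad and value of joint cover2 below 0.05 rad) or (horizontal distance between module3 and socket3 below 0.006 m and z of module3 in the frame of socket3 between 0.01 and 0.0175 m and angle between module3's own z axis and vertical below 0.12 rad and value of joint cover3 below 0.05 rad))), for 0.3 s.
2. the counter lever is swung to its stop (value of joint lever above 1 rad), for 0.05 s.
At the end, for the whole second after the job is handed in: Red relay inside the reject bin; every white relay present flat in a nest (centre within 6 mm, underside within 3.5 mm of its floor) under a cover caught shut (below 0.05 rad); after that the lever went to its stop (over 1.0 rad) and is back (below 0.12 rad) (all of step 1 and linear speed of each of module1, module2, module3, reject below 0.02 m/s and value of joint lever below 0.12 rad); the robot touches nothing.
It fails at once if the flux bottle was pushed away (over 30 mm) or knocked over (distance of flux from where it was at the start of the episode above 0.03 m or angle between flux's own z axis and vertical above 0.6 rad).
It fails at once if the tip-cleaning tin was pushed away (over 30 mm) or knocked over (distance of tip_tin from where it was at the start of the episode above 0.03 m or angle between tip_tin's own z axis and vertical above 0.6 rad).
It fails at once if the solder spool was pushed away (over 30 mm) or knocked over (distance of spool from where it was at the start of the episode above 0.03 m or angle between spool's own z axis and vertical above 0.6 rad).
Of module1, module2, module3 only 2 to 3 are there at a start; the rules pass over those that are not, and their reading is None.
At some moment in a run one of module1, module2, module3 may be knocked a few centimetres aside while the robot is not near it.
Once in a run the grip may slacken for a moment while it holds something.
It also fails if it takes over 210 s, if anything falls off the work surface, if the arm or the gripper's body presses on something with over 40 N, if the wrist force passes 120 N, or if a joint passes its speed limit or range.

## Working session

There is one attempt and no reset: what is moved stays moved. The work goes in short steps, Python scripts to look and compute and a shell command to move; the robot and the scene stay as the last step left them, time stands still between calls to the robot, and variables do not carry over. Pictures are saved under pics/ and viewed, and the job is handed in when it is done.

```bash
ls; mkdir -p pics
python3 - <<'E'
from bench import ctrl
import cv2
print(ctrl.get_obs(), ctrl.pinch_z)
for n in ("scene","side","wrist"):
    im=ctrl.camera(n); cv2.imwrite(f"pics/{n}0.png",im[:,:,::-1]); print(n,ctrl.camera_info(n))
E
```

```text
pics
{'time_s': 0.0, 'q': array([-2.06300917e-01,  1.81564298e-01,  1.60797951e+00,  7.37229652e-06,
        1.35380139e+00, -2.06271936e-01]), 'dq': array([ 0.00069398, -0.00057265,  0.000973  , -0.00198084, -0.00075573,
        0.00082083]), 'joint_efforts': array([ 3.41415571e-04, -4.44869328e+01, -3.51340663e+01, -2.51131587e-04,
        9.11703974e-03,  3.43231875e-05]), 'eef_pos': array([5.74459884e-01, 1.32358494e-04, 2.30384845e-01]), 'eef_rot': array([ 0.49965519, -0.50032914,  0.50052744, -0.49948747]), 'wrist_force': array([-0.33736481, -0.11671532,  0.76736004]), 'torque': array([0.00674315, 0.01443927, 0.02679397]), 'opening': 1.0043857123640978} 0.0187
scene {'fx': 397.4989468454031, 'fy': 397.4989468454031, 'cx': 282.1516999172382, 'cy': 212.85860760532253, 'k1': 0.03920234371800873, 'origin': array([ 1.20223312, -0.4083021 ,  0.85771894]), 'rotation': array([-0.32973634,  0.82385089,  0.42741445, -0.17280206])}
side {'fx': 413.23370358816055, 'fy': 413.23370358816055, 'cx': 271.51516267934915, 'cy': 202.31627452434134, 'k1': -0.028888267586833643, 'origin': array([ 0.42107383, -0.79679649,  0.85384457]), 'rotation': array([-0.39741465,  0.91014893, -0.10364434,  0.05429902])}
wrist {'fx': 326.4184976150005, 'fy': 326.4184976150005, 'cx': 280.2875314315084, 'cy': 209.45241700935776, 'k1': -0.019244078101174778, 'tool_from_camera': array([[-3.71072172e-04,  9.57950788e-01,  2.86932308e-01,
        -7.28354195e-02],
       [ 1.07366718e-04, -2.86932288e-01,  9.57950860e-01,
        -1.41147832e-01],
       [ 9.99999925e-01,  3.86275887e-04,  3.62055475e-06,
        -1.42009337e-03],
       [ 0.00000000e+00,  0.00000000e+00,  0.00000000e+00,
         1.00000000e+00]])}
```

View pics/scene0.png

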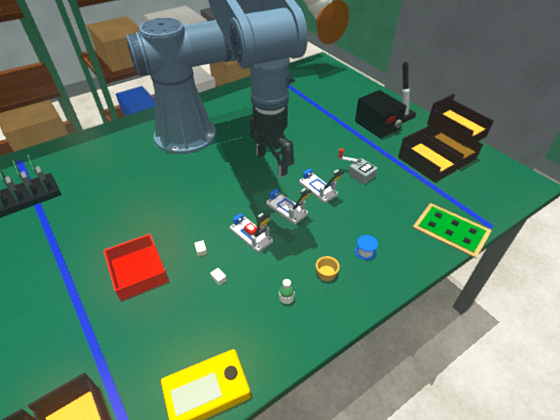

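View pics/side0.png

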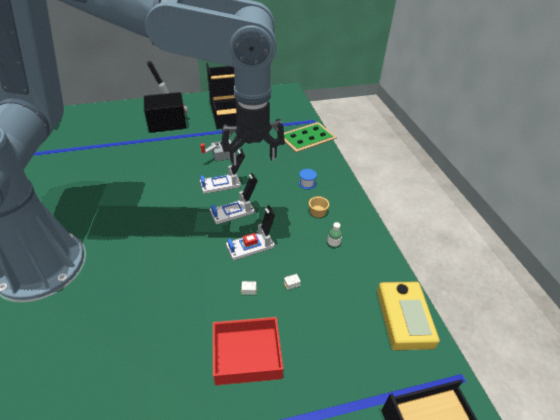

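View pics/wrist0.png

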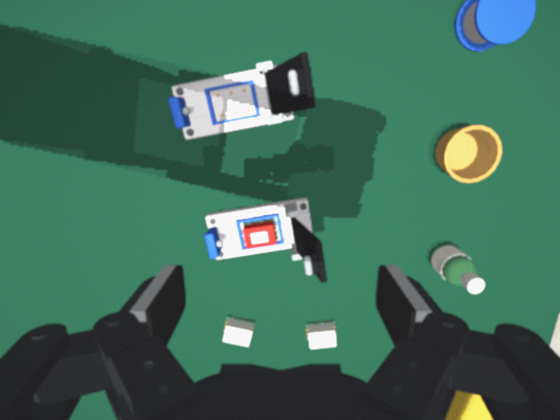

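```bash
cat > h.py <<'E'
import numpy as np, cv2
from bench import ctrl
from scipy.spatial.transform import Rotation as R
def rot(q): return R.from_quat([q[1],q[2],q[3],q[0]]).as_matrix()
def pose(cam,obs=None):
    i=ctrl.camera_info(cam)
    if cam=='wrist':
        o=obs or ctrl.get_obs(); T=i['tool_from_camera']; Rw=rot(o['eef_rot'])
        return Rw@T[:3,:3], Rw@T[:3,3]+np.array(o['eef_pos']), i
    return rot(i['rotation']), np.array(i['origin']), i
def und(cam,px):
    i=ctrl.camera_info(cam); px=np.atleast_2d(px).astype(float)
    d=np.c_[(px[:,0]-i['cx'])/i['fx'],(px[:,1]-i['cy'])/i['fy']]; s=d.copy()
    for _ in range(20): s=d/(1+i['k1']*(s**2).sum(1,keepdims=True))
    return s
def rays(cam,px,P=None):
    Rm,o,i=P or pose(cam); s=und(cam,px)
    d=(Rm@np.c_[s,np.ones(len(s))].T).T
    return o,d/np.linalg.norm(d,axis=1,keepdims=True)
def plane(cam,px,z,P=None):
    o,d=rays(cam,px,P); return o+d*((z-o[2])/d[:,2])[:,None]
def proj(cam,X,P=None):
    Rm,o,i=P or pose(cam); c=(np.atleast_2d(X)-o)@Rm; s=c[:,:2]/c[:,2:]
    r2=(s**2).sum(1,keepdims=True); s=s*(1+i['k1']*r2)
    return s*[i['fx'],i['fy']]+[i['cx'],i['cy']]
def tri(lst):
    A=np.zeros((3,3));b=np.zeros(3)
    for o,d in lst:
        M=np.eye(3)-np.outer(d,d);A+=M;b+=M@o
    return np.linalg.solve(A,b)
def cen(m):
    y,x=np.nonzero(m); return np.array([x.mean(),y.mean()])
def snap(cam,name,crop=None,scale=1):
    o=ctrl.get_obs(); P=pose(cam,o); im=ctrl.camera(cam)
    out=im if crop is None else im[crop[1]:crop[3],crop[0]:crop[2]]
    if scale!=1: out=cv2.resize(out,None,fx=scale,fy=scale,interpolation=cv2.INTER_CUBIC)
    cv2.imwrite(f'pics/{name}.png',out[:,:,::-1]); return im,P
E
python3 - <<'E'
from h import *
for c in ('scene','side','wrist'):
    im,P=snap(c,'a_'+c)
    for t in ('socket1','module1','reject','bin','counter','flux','tip_tin','spool','lever_knob','cover1_pad'):
        for s in ctrl.silhouettes(t,c):
            if s['score']<.3: continue
            m=s['mask']; p=cen(m); print(c,t,round(s['score'],2),p.round(),m.sum(),s['bbox'],plane(c,p,0.02,P)[0].round(3))
E
```

```text
scene socket1 0.79 [289. 205.] 886 [265.9, 188.5, 308.3, 226.5] [0.531 0.086 0.02 ]
scene socket1 0.73 [254. 231.] 833 [230.1, 212.5, 274.5, 251.0] [ 0.558 -0.055  0.02 ]
scene socket1 0.72 [321. 185.] 662 [301.6, 169.6, 342.9, 200.1] [0.517 0.22  0.02 ]
scene module1 0.74 [218. 277.] 201 [209.3, 266.3, 228.2, 289.7] [ 0.635 -0.211  0.02 ]
scene module1 0.57 [200. 248.] 170 [191.0, 239.0, 207.8, 255.3] [ 0.526 -0.204  0.02 ]
scene module1 0.31 [262. 224.] 223 [253.7, 212.0, 270.8, 238.2] [ 0.547 -0.022  0.02 ]
scene bin 0.87 [135. 267.] 2718 [101.9, 235.6, 166.4, 299.9] [ 0.484 -0.37   0.02 ]
scene bin 0.47 [253. 231.] 892 [229.9, 213.4, 274.3, 252.0] [ 0.557 -0.056  0.02 ]
scene counter 0.92 [361. 168.] 519 [338.3, 151.8, 377.2, 181.9] [0.529 0.375 0.02 ]
scene counter 0.57 [218. 276.] 217 [210.0, 268.5, 228.0, 287.8] [ 0.634 -0.21   0.02 ]
scene counter 0.43 [327. 268.] 416 [315.9, 255.8, 340.8, 281.3] [0.773 0.032 0.02 ]
scene flux 0.89 [287. 293.] 335 [279.7, 278.7, 295.7, 302.5] [ 0.773 -0.096  0.02 ]
scene tip_tin 0.69 [290. 205.] 848 [269.2, 190.1, 309.6, 224.5] [0.531 0.088 0
[... 1675 characters left out ...]
086 0.02 ]
wrist socket1 0.71 [267. 233.] 4974 [204.8, 199.6, 326.6, 282.9] [ 0.559 -0.061  0.02 ]
wrist module1 0.81 [238. 330.] 710 [222.2, 314.4, 254.9, 344.7] [ 0.519 -0.193  0.02 ]
wrist module1 0.64 [321. 333.] 735 [305.0, 317.8, 335.8, 347.2] [ 0.625 -0.197  0.02 ]
wrist flux 0.86 [455. 267.] 1597 [431.5, 244.1, 483.9, 293.6] [ 0.782 -0.105  0.02 ]
wrist tip_tin 0.62 [468. 152.] 2905 [434.3, 121.9, 499.0, 184.0] [0.776 0.032 0.02 ]
wrist spool 0.68 [491.  22.] 3340 [452.8, 1.9, 538.2, 53.2] [0.779 0.158 0.02 ]
wrist lever_knob 0.44 [289.  85.] 2312 [266.8, 49.8, 313.7, 116.1] [0.583 0.099 0.02 ]
wrist cover1_pad 0.63 [308. 250.] 1232 [291.1, 218.9, 326.6, 280.9] [ 0.606 -0.082  0.02 ]
```

Run:
```python
from h import *
im,P=snap('side','side_z',(190,110,360,320),3.0)
im,P=snap('scene','scene_z',(180,130,400,310),3.2)
```

```text
(no output)
```

View pics/side_z.png

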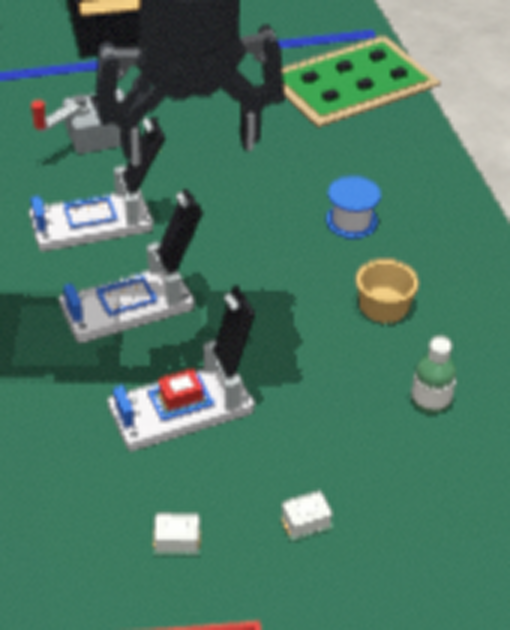

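View pics/scene_z.png

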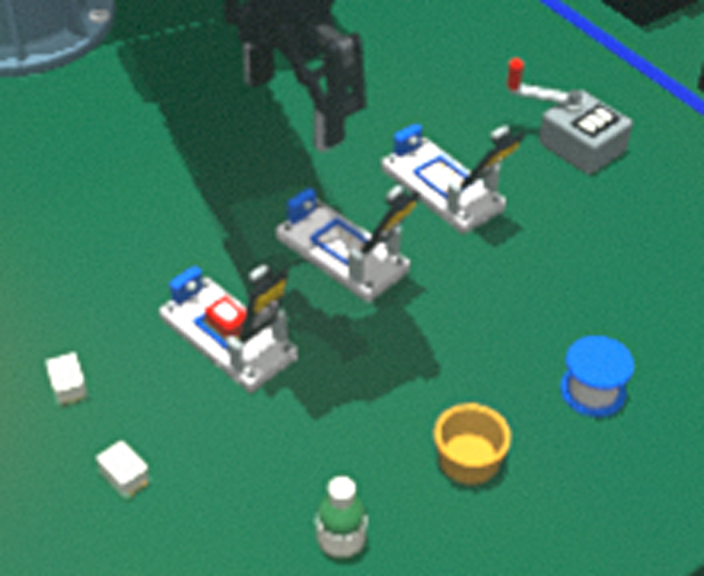

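```bash
python3 -m pendant '[-0.003,-0.006,-0.002,0,0,9.7,0.06, -0.003,-0.006,-0.002,0,0,9.7,0.06, -0.003,-0.006,-0.002,0,0,9.7,0.06, -0.003,-0.006,-0.002,0,0,9.7,0.06, -0.003,-0.006,-0.002,0,0,9.7,0.06, -0.003,-0.006,-0.002,0,0,9.7,0.06, -0.003,-0.006,-0.002,0,0,9.7,0.06, -0.003,-0.006,-0.002,0,0,9.7,0.06, -0.003,-0.006,-0.002,0,0,9.7,0.06, -0.003,-0.006,-0.002,0,0,9.7,0.06, 0,0,0,0,0,0,0.06]'
python3 - <<'E'
from h import *
im,P=snap('wrist','w1')
E
```

```text
time_s: 3.28
eef_pos: [0.5448, -0.0602, 0.2112]
eef_rot: [0.706, -0.706, -0.042, 0.042]
wrist_force: [0.0, 0.1, -0.5]
opening: 0.707
```

View pics/w1.png

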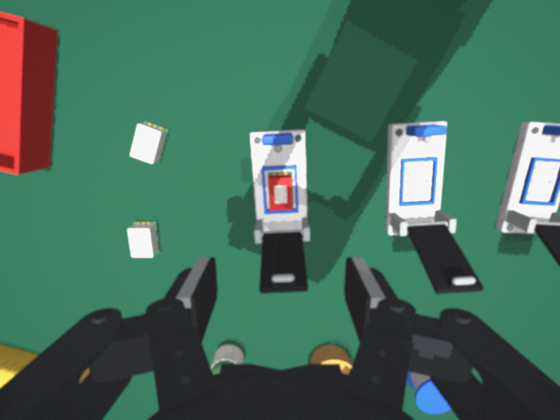

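```bash
cat > seg.py <<'E'
from h import *
def blobs(im,lo,hi,amin=60):
    hsv=cv2.cvtColor(im,cv2.COLOR_RGB2HSV); m=cv2.inRange(hsv,np.array(lo),np.array(hi))
    m=cv2.morphologyEx(m,cv2.MORPH_CLOSE,np.ones((3,3)))
    cs,_=cv2.findContours(m,cv2.RETR_EXTERNAL,cv2.CHAIN_APPROX_NONE)
    return [c[:,0,:] for c in cs if cv2.contourArea(c)>amin]
def rect(cam,c,z,P):
    X=plane(cam,c,z,P)[:,:2]; r=cv2.minAreaRect((X*1000).astype(np.float32)); 
    (cx,cy),(w,h),a=r
    if w<h: w,h,a=h,w,a+90
    a=(a+90)%180-90
    return np.round([cx,cy,w,h,a],1)
E
python3 - <<'E'
from seg import *
o=ctrl.get_obs();P=pose('wrist',o);im=ctrl.camera('wrist')
np.savez('v1.npz',im=im,R=P[0],o=P[1])
for c in blobs(im,(108,120,60),(128,255,255)): print('blue',c.mean(0).round(),rect('wrist',c,0.02,P))
for c in blobs(im,(0,0,170),(180,60,255)): print('white',c.mean(0).round(),rect('wrist',c,0.014,P))
for lo,hi in (((0,150,100),(6,255,255)),((172,150,100),(180,255,255))):
    for c in blobs(im,lo,hi): print('red',c.mean(0).round(),rect('wrist',c,0.036,P))
E
python3 -m pendant '[0,0.03,0,0,0,0,0.06, 0,0.03,0,0,0,0,0.06,0,0,0,0,0,0,0.06]'
python3 - <<'E'
from seg import *
o=ctrl.get_obs();P=pose('wrist',o);im,_=snap('wrist','w2')
np.savez('v2.npz',im=im,R=P[0],o=P[1])
for c in blobs(im,(108,120,60),(128,255,255)): print('blue',c.mean(0).round(),rect('wrist',c,0.02,P))
for c in blobs(im,(0,0,170),(180,60,255)): print('white',c.mean(0).round(),rect('wrist',c,0.014,P))
E
```

```text
blue [431. 392.] [802.1 167.2  59.   32.3  42.5]
blue [277. 192.] [548.1 -60.5  49.9  34.8  10.1]
blue [540. 182.] [505.9 213.1  48.4  39.2   3.8]
blue [275. 139.] [496.4 -69.2  28.1   9.8 -83.2]
blue [552. 129.] [453.9 203.5  17.6   7.1 -88. ]
blue [424. 129.] [470.9  75.8  35.8   9.7 -82.9]
white [464. 280.] [631.6 166.   24.1   7.8 -83.5]
white [140. 241.] [ 626.1 -209.    40.9   26.7    7.3]
white [543. 180.] [506.5 217.8  43.2  28.6   3.9]
white [279. 171.] [541.5 -61.5 106.8  56.9   9.8]
white [420. 185.] [522.3  91.  120.3  75.7  10.5]
white [145. 142.] [ 517.  -203.1   39.3   26.4  -14.2]
white [537. 178.] [506.  205.8 123.2  56.7  20.5]
white [432. 122.] [462.3  83.7  29.6   3.9 -82.9]
red [280. 191.] [546.9 -60.1  33.8  21.8   7.3]
red [24. 94.] [ 489.9 -305.8  143.9   49.3   -6.5]
time_s: 3.75
eef_pos: [0.545, 0.0019, 0.2114]
eef_rot: [0.706, -0.706, -0.043, 0.043]
wrist_force: [0.2, -0.4, -0.6]
opening: 0.704
blue [486. 177.] [505.9 213.   48.3  37.    3.8]
blue [360. 176.] [522.5  81.3  49.6  35.8  10.1]
blue [509. 122.] [452.2 217.4  43.7   9.8 -85.7]
blue [364. 122.] [470.4  75.9  33.9   9.6 -82.8]
white [542. 276.] [615.4 319.2  24.7   6.5 -83.4]
white [390. 272.] [630.9 139.8  21.1   7.7 -83.1]
white [195. 228.] [605.5 -84.4  16.7  11.    2.5]
white [ 83. 235.] [ 628.5 -210.1   35.8   26.5    7.2]
white [520. 220.] [552.5 269.3  16.3   8.2   5.6]
white [222. 176.] [547.3 -60.5 118.5  56.9   9.6]
white [362. 171.] [523.7  82.8 127.   64.1  19.4]
white [ 83. 135.] [ 517.  -204.5   39.3   26.2  -13.7]
white [487. 169.] [503.4 214.6 120.6  68.6  13.6]
```

View pics/w2.png

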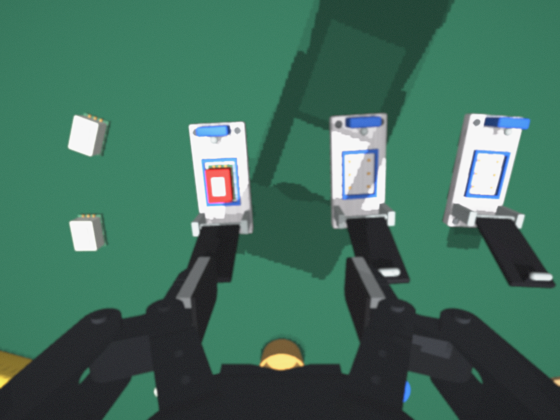

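Run:
```python
from seg import *
i=ctrl.camera_info('wrist')
V=[]
for f in ('v1','v2'):
    d=np.load(f+'.npz'); V.append((d['im'],(d['R'],d['o'],i)))
# modules: tops
for k,(im,P) in enumerate(V):
    for c in blobs(im,(0,0,190),(180,40,255)):
        if c[:,0].max()<170: print('mod',k,c.mean(0).round(1),rect('wrist',c,0.022,P))
# triangulate corners by centroid of moments
def cents(im):
    out=[]
    for c in blobs(im,(0,0,190),(180,40,255)):
        if c[:,0].max()<170:
            m=cv2.moments(c.reshape(-1,1,2)); out.append((m['m10']/m['m00'],m['m01']/m['m00']))
    return sorted(out,key=lambda p:p[1])
for a,b in zip(cents(V[0][0]),cents(V[1][0])):
    r=[rays('wrist',p,V[j][1]) for j,p in enumerate((a,b))]
    print('tri',tri([(o,d[0]) for o,d in r]).round(4))
def nest(im):
    out=[]
    for c in blobs(im,(108,120,60),(128,255,255)):
        (x,y),(w,h),a=cv2.minAreaRect(c)
        if 150<y<220: out.append((x,y))
    return out
print(nest(V[0][0]),nest(V[1][0]))
S={'A':(.548,-.0605,9.7),'B':(.5225,.0815,10.),'C':(.506,.213,4.)}
for k,(im,P) in enumerate(V):
    o=cv2.resize(im,None,fx=1.4,fy=1.4)
    for x,y,a in S.values():
        Rz=R.from_euler('z',a,degrees=True).as_matrix()
        for w,h,z in ((60,28,14),(21.5,15.5,20)):
            q=np.array([[-w,-h,z],[w,-h,z],[w,h,z],[-w,h,z]])/1000@Rz.T+[x,y,0]
            cv2.polylines(o,[np.round(proj('wrist',q,P)*1.4+.2).astype(int)],True,(255,0,255),1)
    cv2.imwrite(f'pics/ov{k}.png',o[100:400,:,::-1])
```

```text
mod 0 [139.9 242.5] [ 625.2 -205.4   34.2   25.7    6.9]
mod 0 [144.5 143.4] [ 517.1 -200.1   35.4   25.1  -14. ]
mod 1 [ 82.7 235.4] [ 625.4 -205.3   33.9   25.4    7.1]
mod 1 [ 82.7 135.3] [ 517.2 -200.1   35.2   25.1  -13.6]
tri [ 0.5169 -0.2002  0.0219]
tri [ 0.6253 -0.2056  0.0213]
[(279.5796813964844, 188.69471740722656), (540.2651977539062, 179.96133422851562)] [(486.82861328125, 174.07583618164062), (359.5, 174.0)]
```

View pics/ov0.png

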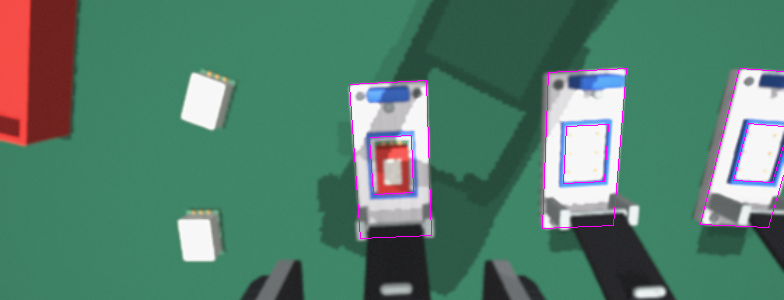

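View pics/ov1.png

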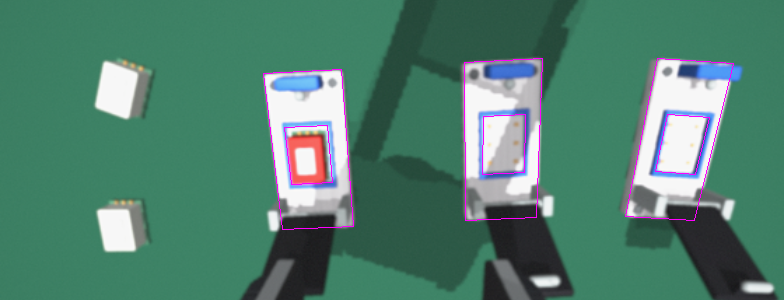

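```bash
python3 -m pendant '[0.001,-0.031,-0.02,0,0,0,0.055, 0.001,-0.031,-0.03,0,0,0,0.055, 0,0,-0.04,0,0,0,0.055, 0,0,-0.04,0,0,0,0.055, 0,0,-0.02,0,0,0,0.055, 0,0,0,0,0,0,0.055]'
python3 - <<'E'
from seg import *
im,P=snap('wrist','w3')
for lo,hi in (((0,150,100),(6,255,255)),((172,150,100),(180,255,255))):
    for c in blobs(im,lo,hi): print('red',c.mean(0).round(),rect('wrist',c,0.036,P))
print(ctrl.get_obs()['eef_pos'])
E
```

```text
time_s: 4.55
eef_pos: [0.5456, -0.0624, 0.0596]
eef_rot: [0.706, -0.705, -0.041, 0.044]
wrist_force: [-0.3, -0.1, 0.7]
opening: 0.648
red [284. 257.] [548.  -60.1  32.7  22.3   9.5]
[ 0.54678816 -0.06260538  0.06102438]
```

View pics/w3.png

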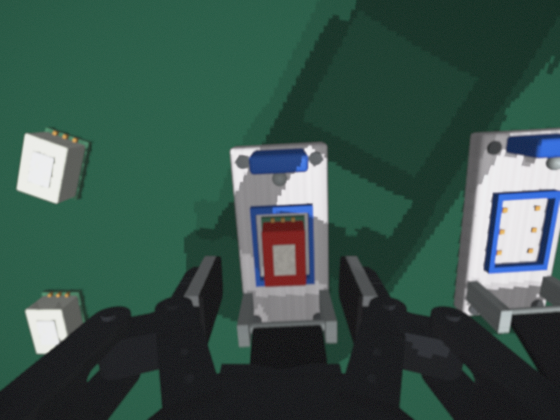

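```bash
python3 -m pendant '[0.001,0.0024,-0.01,0,0,2,0.055, 0,0,-0.018,0,0,0,0.055, 0,0,-0.010,0,0,0,0.055, 0,0,0,0,0,0,0.055, 0,0,0,0,0,0,0.02, 0,0,0,0,0,0,0.01,0,0,0,0,0,0,0.01,0,0,0,0,0,0,0.01,0,0,0,0,0,0,0.01,0,0,0,0,0,0,0.01]'
python3 - <<'E'
from h import *
im,P=snap('wrist','w4')
E
```

```text
time_s: 5.85
eef_pos: [0.5487, -0.0598, 0.024]
eef_rot: [-0.705, 0.705, 0.056, -0.055]
wrist_force: [-0.4, 0.2, 5.9]
opening: 0.259
```

View pics/w4.png

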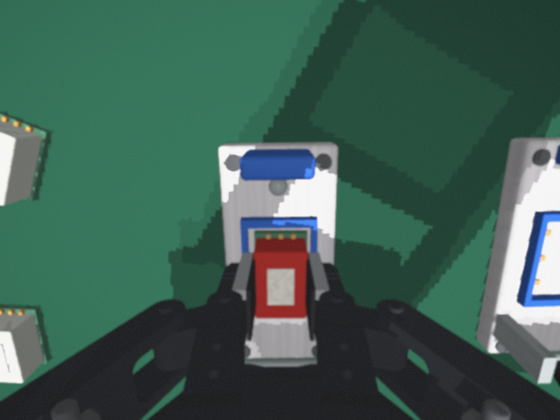

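```bash
python3 -m pendant '[0,0,0.03,0,0,0,0.01, 0,0,0.04,0,0,0,0.01, -0.007,-0.031,0.04,0,0,0,0.01, -0.012,-0.056,0,0,0,0,0.01, -0.012,-0.056,0,0,0,0,0.01, -0.012,-0.056,0,0,0,0,0.01, -0.012,-0.056,0,0,0,0,0.01, -0.012,-0.053,0,0,0,0,0.01,0,0,0,0,0,0,0.01]'
python3 - <<'E'
from seg import *
im,P=snap('wrist','w5')
for c in ('scene','side'):
  im,P=snap(c,'t_'+c)
  s=ctrl.silhouettes('bin',c)[0]; cs,_=cv2.findContours(s['mask'].astype(np.uint8),0,1); c0=max(cs,key=len)[:,0,:]
  print(c,rect(c,c0,0.04,P))
print(ctrl.get_obs()['eef_pos'])
E
```

```text
time_s: 7.02
eef_pos: [0.4795, -0.3713, 0.1329]
eef_rot: [-0.705, 0.705, 0.054, -0.054]
wrist_force: [-0.3, 0.3, -1.1]
opening: 0.258
scene [ 495.4 -368.   175.1  121.5   -6.9]
side [ 481.6 -373.5  145.5  142.5   -8.5]
[ 0.48121698 -0.36606545  0.13291728]
```

View pics/w5.png

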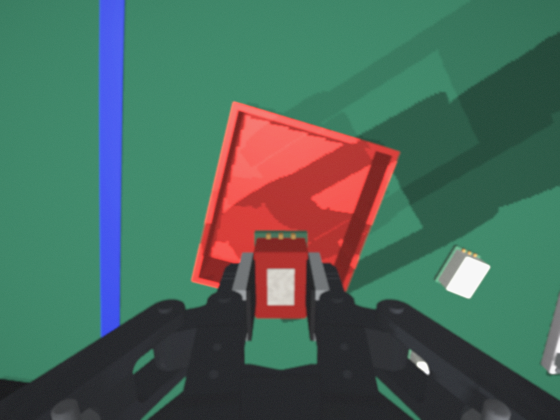

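View pics/t_side.png

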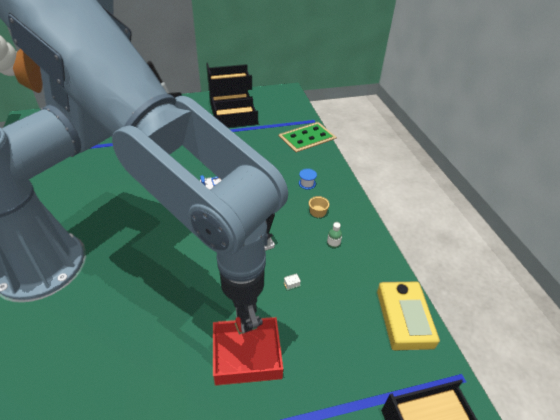

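Run:
```python
from h import *
X=plane('wrist',[(235,102),(399,152),(192,283)],.045); print(X.round(3), (X[1]+X[2])/2)
```

```text
[[ 0.406 -0.409  0.045]
 [ 0.421 -0.292  0.045]
 [ 0.546 -0.426  0.045]] [ 0.48343613 -0.35879241  0.045     ]
```

```bash
python3 -m pendant '[0.002,0.006,-0.03,0,0,0,0.01, 0,0,-0.04,0,0,0,0.01, 0,0,-0.015,0,0,0,0.01,0,0,0,0,0,0,0.01, 0,0,0,0,0,0,0.05,0,0,0,0,0,0,0.05,0,0,0,0,0,0,0.05,0,0,0.04,0,0,0,0.05,0,0,0.05,0,0,0,0.05,0,0,0.01,0,0,0,0.05,0,0,0,0,0,0,0.05]'
python3 - <<'E'
from h import *
im,P=snap('wrist','w6')
E
```

```text
time_s: 8.65
eef_pos: [0.4834, -0.3621, 0.1493]
eef_rot: [-0.704, 0.706, 0.056, -0.055]
wrist_force: [-0.6, -0.7, -1.3]
opening: 0.585
```

View pics/w6.png

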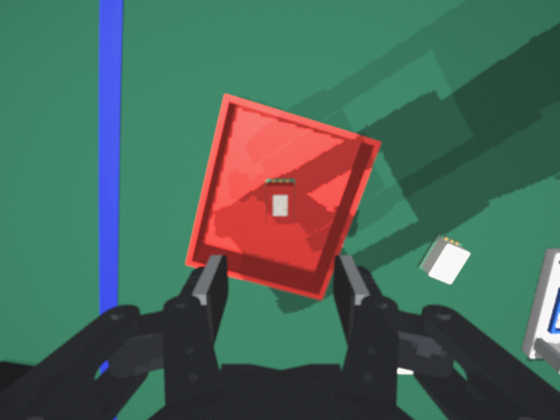

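```bash
python3 -m pendant '[0.008,0.04,0,0,0,-7.7,0.055, 0.009,0.041,-0.02,0,0,-7.7,0.055, 0.009,0.041,-0.03,0,0,-7.6,0.055, 0.008,0.04,-0.03,0,0,0,0.055, 0,0,0,0,0,0,0.055]'
python3 - <<'E'
from seg import *
im,P=snap('wrist','w7')
for c in blobs(im,(0,0,190),(180,40,255)): print('mod',c.mean(0).round(1),rect('wrist',c,0.022,P))
print(ctrl.get_obs()['eef_pos'],R.from_matrix(rot(ctrl.get_obs()['eef_rot'])).as_matrix()[:,2])
E
```

```text
time_s: 9.32
eef_pos: [0.5137, -0.1947, 0.0634]
eef_rot: [0.704, -0.7, 0.088, -0.082]
wrist_force: [-0.1, 0.4, 0.3]
opening: 0.647
mod [526.3 322. ] [610.2 -47.8  41.4  17.4 -68.4]
mod [  5.4 264.2] [ 488.6 -362.6   22.4   11.2  -27.6]
mod [271.6 248.1] [ 517.1 -201.5   33.3   22.9  -13.8]
mod [492.6 212.5] [542.6 -67.3 113.2  53.8   9.8]
[ 0.5150514  -0.19714902  0.06532835] [0.23946667 0.97090277 0.00187852]
```

View pics/w7.png

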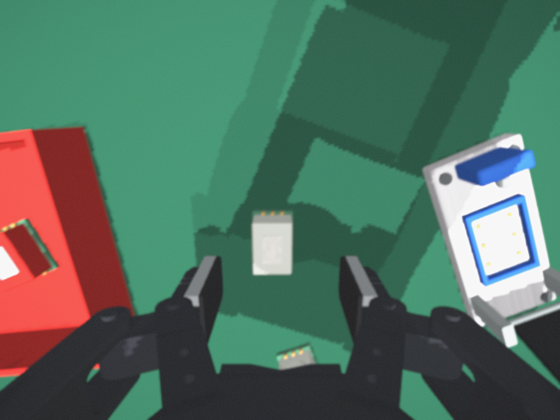

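```bash
python3 -m pendant '[0.002,-0.004,-0.02,0,0,0,0.055, 0,0,-0.02,0,0,0,0.055, 0,0,-0.015,0,0,0,0.055, 0,0,0,0,0,0,0.055, 0,0,0,0,0,0,0.01, 0,0,0,0,0,0,0.01,0,0,0,0,0,0,0.01,0,0,0,0,0,0,0.01,0,0,0,0,0,0,0.01,0,0,0.03,0,0,0,0.01,0,0,0.04,0,0,0,0.01,0,0,0.03,0,0,0,0.01]'
python3 - <<'E'
from h import *
im,P=snap('wrist','w8'); o=ctrl.get_obs(); print(o['eef_pos'],o['opening'])
E
```

```text
time_s: 10.88
eef_pos: [0.5193, -0.2037, 0.1149]
eef_rot: [-0.702, 0.702, -0.086, 0.087]
wrist_force: [-0.7, -0.7, 0.1]
opening: 0.257
[ 0.52145089 -0.20490164  0.11898676] 0.2623798033170076
```

View pics/w8.png

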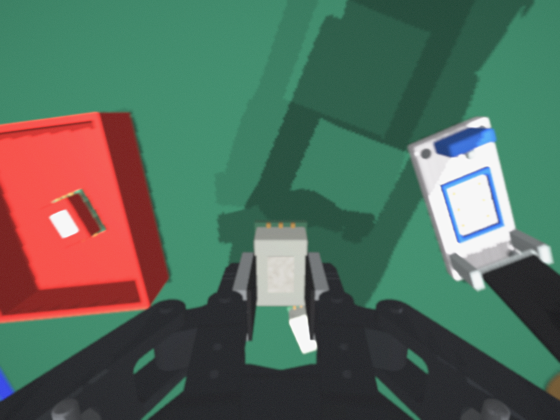

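```bash
cat > held.py <<'E'
from seg import *
def held(im,P,o,lo=(0,0,90),hi=(180,45,255)):
    hsv=cv2.cvtColor(im,cv2.COLOR_RGB2HSV); m=cv2.inRange(hsv,np.array(lo),np.array(hi))
    w=np.zeros_like(m); w[222:312,258:304]=255; m&=w
    cs,_=cv2.findContours(m,0,1); c=max(cs,key=cv2.contourArea)[:,0,:]
    z=o['eef_pos'][2]+0.013
    X=plane('wrist',c,z,P)-o['eef_pos']; T=X@rot(o['eef_rot'])
    return c.min(0),c.max(0),(T.min(0)*1000).round(1),(T.max(0)*1000).round(1)
E
python3 - <<'E'
from held import *
for k in range(4):
    o=ctrl.get_obs(); im=ctrl.camera('wrist'); P=pose('wrist',o); print(o['time_s'],o['eef_pos'].round(4),held(im,P,o))
for c in blobs(im,(0,0,190),(180,40,255)): print('mod',c.mean(0).round(1),rect('wrist',c,0.022,P))
im,P=snap('side','s9',(190,110,360,320),3.0)
for s in ctrl.silhouettes('module1','side'): print(s['score'],cen(s['mask']),plane('side',cen(s['mask']),.015,P).round(3))
E
```

```text
10.925 [ 0.5215 -0.2049  0.119 ] (array([258, 226], dtype=int32), array([303, 311], dtype=int32), array([-28.9, -13.2, -10.5]), array([ 12. , -12.9,   9.8]))
10.975 [ 0.5213 -0.2049  0.1173] (array([258, 226], dtype=int32), array([303, 311], dtype=int32), array([-28.9, -13.2, -10.5]), array([ 12. , -12.9,   9.8]))
11.025 [ 0.5202 -0.2042  0.1151] (array([258, 226], dtype=int32), array([303, 311], dtype=int32), array([-28.8, -13.1, -10.5]), array([ 12. , -13. ,   9.8]))
11.075 [ 0.5191 -0.2036  0.1135] (array([258, 226], dtype=int32), array([303, 311], dtype=int32), array([-28.8, -13. , -10.5]), array([ 12. , -13. ,   9.8]))
mod [302.6 332.4] [ 624.6 -211.    36.1   15.5    3.9]
mod [498.9 264.5] [602.9 -43.6  52.7  16.6 -73.8]
mod [543.8 253.1] [599.8 -11.   16.5   7.3   9.4]
mod [280.2 271.8] [ 565.9 -216.    57.1   38.7  -14. ]
mod [ 64.8 222.8] [ 485.4 -364.5   19.2   13.4    8.5]
mod [467.8 202.9] [541.8 -66.1 109.6  54.1   9.8]
mod [477.9 123.1] [486.1 -54.9  15.8   6.7  76.4]
0.76 [291.58787879 282.24848485] [[ 0.626 -0.211  0.015]]
0.68 [247.64948454 266.77319588] [[ 0.529 -0.139  0.015]]
```

View pics/s9.png

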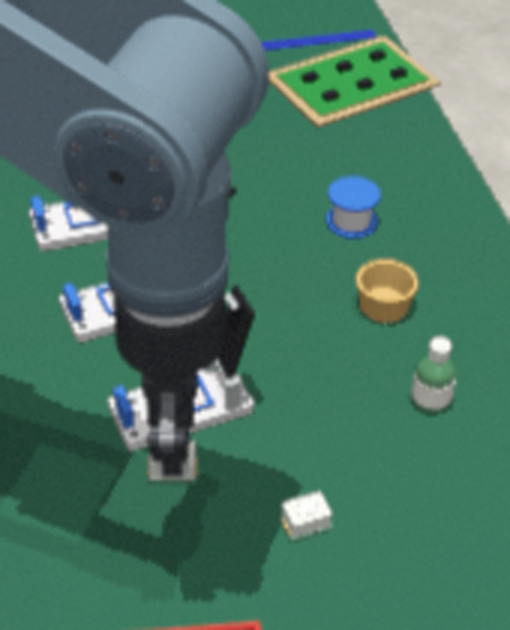

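Run:
```python
from held import *
o=ctrl.get_obs(); P=pose('wrist',o)
for h in (.011,.013,.015):
  X=plane('wrist',[(280,239),(280,306),(260,260),(302,260)],o['eef_pos'][2]+h,P)-o['eef_pos']; print(h,(X@rot(o['eef_rot'])*1000).round(1))
im,P=snap('wrist','w9',(220,200,340,330),5)
```

```text
0.011 [[-22.2 -10.9  -0.6]
 [ 10.7 -11.   -0.6]
 [-12.3 -11.   -9.4]
 [-12.3 -11.    9. ]]
0.013 [[-23.  -12.9  -0.6]
 [  9.4 -13.   -0.6]
 [-13.3 -13.   -9.2]
 [-13.3 -13.    8.8]]
0.015 [[-23.8 -14.9  -0.6]
 [  8.1 -15.   -0.6]
 [-14.2 -15.   -9.1]
 [-14.2 -15.    8.7]]
```

View pics/w9.png

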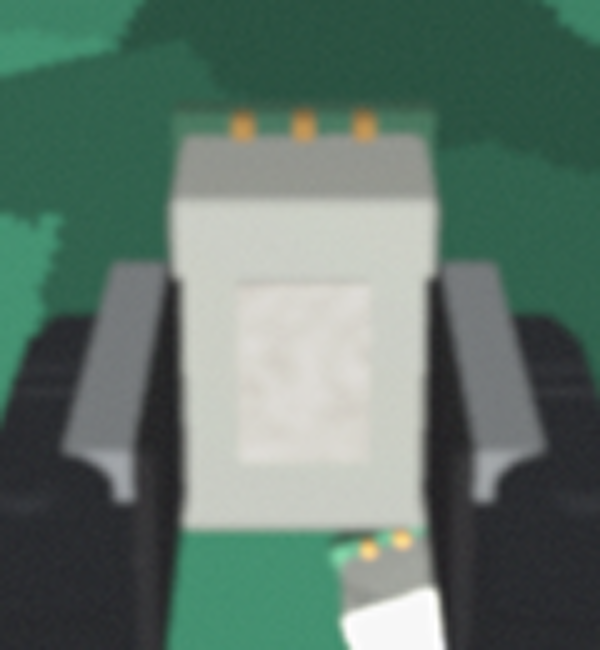

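```bash
cat > fit.py <<'E'
from h import *
from scipy.optimize import least_squares
# fit held module top rectangle: px corners (far-left, far-right, near-right, near-left in image: top-left,top-right,bottom-right,bottom-left) -> tool frame
def fit(px,o):
    Rt=rot(o['eef_rot']); P=pose('wrist',o)
    q=np.array([[-17,0,-12],[-17,0,12],[17,0,12],[17,0,-12]])/1000
    def X(p):
        Ry=R.from_euler('y',p[3]).as_matrix(); return q@Ry.T+p[:3]
    f=lambda p:(proj('wrist',X(p)@Rt.T+o['eef_pos'],P)-px).ravel()
    s=least_squares(f,[0,-.012,0,0]); return (s.x*[1000,1000,1000,57.3]).round(1),np.abs(s.fun).max().round(2)
E
python3 - <<'E'
from fit import *
o=ctrl.get_obs(); print(o['eef_pos'],rot(o['eef_rot']).round(4))
px=np.array([(171,200),(438,200),(424,529),(184,529)])/5+[220,200]
print(fit(px,o))
E
```

```text
[ 0.51807306 -0.20295977  0.11174061] [[ 9.703e-01 -2.300e-03  2.419e-01]
 [-2.419e-01  1.500e-03  9.703e-01]
 [-2.600e-03 -1.000e+00  9.000e-04]]
(array([-1.6, -3.5, -0.2,  0. ]), np.float64(0.82))
```

```bash
python3 -m pendant '[0.008,0.036,0,0,0,8,0.01, 0.008,0.036,0,0,0,8,0.01, 0.008,0.036,0,0,0,7.7,0.01, 0.009,0.035,0,0,0,0,0.01, 0,0,-0.03,0,0,0,0.01, 0,0,-0.02,0,0,0,0.01,0,0,0,0,0,0,0.01,0,0,0,0,0,0,0.01,0,0,0,0,0,0,0.01]'
python3 - <<'E'
from h import *
o=ctrl.get_obs();im,P=snap('wrist','w10',(180,120,400,340),3); print(o['eef_pos'],o['opening'],rot(o['eef_rot'])[:,2])
q=np.array([(.548,-.0605,.02)]);print(proj('wrist',q,P))
E
```

```text
time_s: 12.4
eef_pos: [0.5527, -0.061, 0.0642]
eef_rot: [-0.704, 0.705, 0.06, -0.059]
wrist_force: [-0.2, 0.7, 0.1]
opening: 0.262
[ 0.55274347 -0.06100287  0.0642265 ] 0.2619326891035149 [-1.68178123e-01  9.85756316e-01 -7.77480374e-04]
[[282.36115978 232.11659519]]
```

View pics/w10.png

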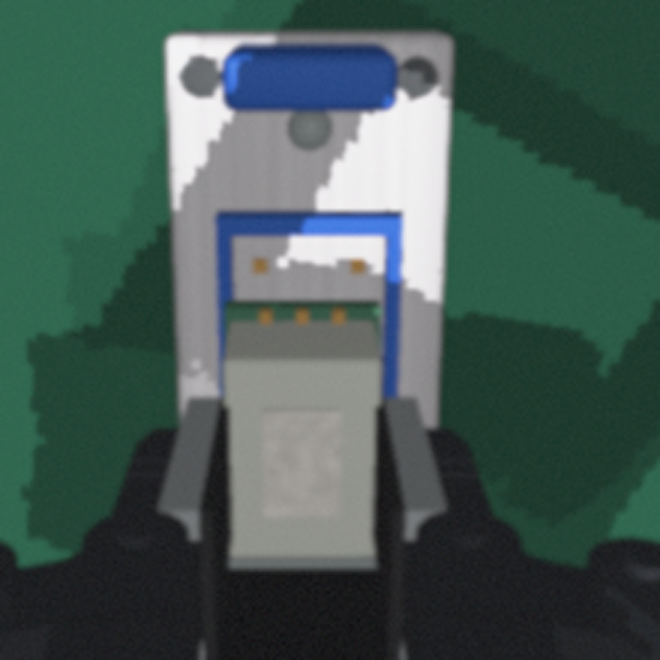

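Run:
```python
from h import *
o=ctrl.get_obs();P=pose('wrist'); A=np.array([.548,-.0605]);a=np.radians(9.7);Rz=np.array([[np.cos(a),-np.sin(a)],[np.sin(a),np.cos(a)]])
for D in (.007,.010,.013,.018):
    z=o['eef_pos'][2]-D
    X=plane('wrist',[(256,221),(306.7,221)],z,P)[:,:2]; print('bottom',D,((X-A)@Rz*1000).round(1))
    X=plane('wrist',[(255.6,239.5),(306,239.5),(256.5,305),(305.5,305)],z+.022,P)[:,:2]; print('top',((X-A)@Rz*1000).round(1))
    print('tcp',((o['eef_pos'][:2]-A)@Rz*1000).round(1))
```

```text
bottom 0.007 [[-19.8 -12.8]
 [-19.8  11.5]]
top [[-19.1 -11.4]
 [-19.2   9.5]
 [ 12.  -11.7]
 [ 12.   10. ]]
tcp [ 4.6 -1.2]
bottom 0.01 [[-18.8 -13. ]
 [-18.8  11.7]]
top [[-17.9 -11.6]
 [-17.9   9.8]
 [ 14.  -11.9]
 [ 14.   10.3]]
tcp [ 4.6 -1.2]
bottom 0.013 [[-17.7 -13.3]
 [-17.7  12. ]]
top [[-16.7 -11.9]
 [-16.7  10. ]
 [ 15.9 -12.2]
 [ 15.9  10.5]]
tcp [ 4.6 -1.2]
bottom 0.018 [[-16.  -13.7]
 [-16.1  12.4]]
top [[-14.7 -12.3]
 [-14.7  10.4]
 [ 19.2 -12.6]
 [ 19.2  11. ]]
tcp [ 4.6 -1.2]
```

```bash
python3 -m pendant '[-0.002,0.0005,-0.012,0,0,0,0.01, 0,0,-0.012,0,0,0,0.01, 0,0,-0.006,0,0,0,0.01, 0,0,0,0,0,0,0.01,0,0,0,0,0,0,0.01,0,0,0,0,0,0,0.01]'
python3 - <<'E'
from h import *
o=ctrl.get_obs();im,P=snap('wrist','w11',(180,120,400,340),3); print(o['eef_pos'],o['opening'],o['wrist_force'])
E
```

```text
time_s: 13.2
eef_pos: [0.5501, -0.0601, 0.0334]
eef_rot: [-0.705, 0.705, 0.06, -0.06]
wrist_force: [0.3, 0.2, -0.3]
opening: 0.258
[ 0.55006481 -0.0601136   0.03336963] 0.2580213470903958 [ 0.26265171  0.22299644 -0.28965164]
```

View pics/w11.png

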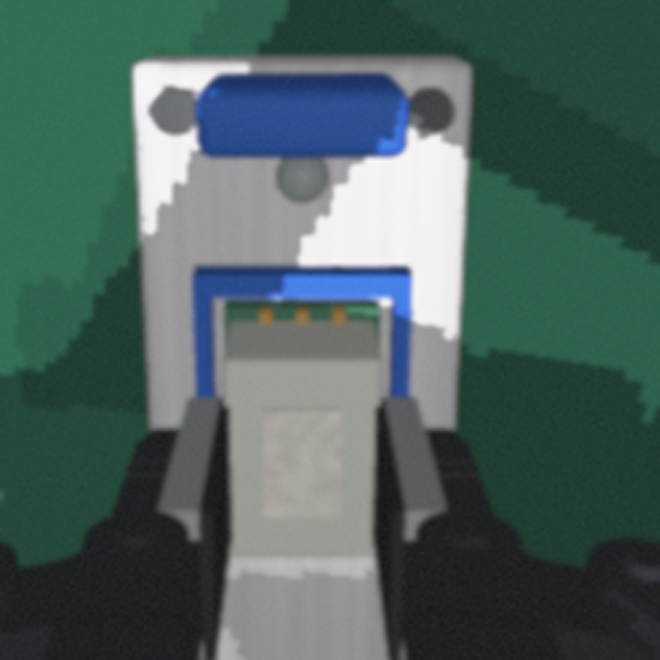

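```bash
python3 -m pendant '[0.001,0,-0.003,0,0,0,0.01, 0,0,-0.002,0,0,0,0.01, 0,0,0,0,0,0,0.01, 0,0,0,0,0,0,0.01]'
python3 - <<'E'
from h import *
o=ctrl.get_obs();im,P=snap('wrist','w12',(180,120,400,340),3); print(o['eef_pos'],o['opening'],o['wrist_force'])
E
```

```text
time_s: 13.75
eef_pos: [0.5511, -0.0601, 0.0285]
eef_rot: [-0.705, 0.705, 0.06, -0.06]
wrist_force: [-1.0, 0.2, 4.4]
opening: 0.251
[ 0.55110484 -0.06010174  0.02851308] 0.2512364741265041 [-0.99859168  0.15334869  4.40920209]
```

View pics/w12.png

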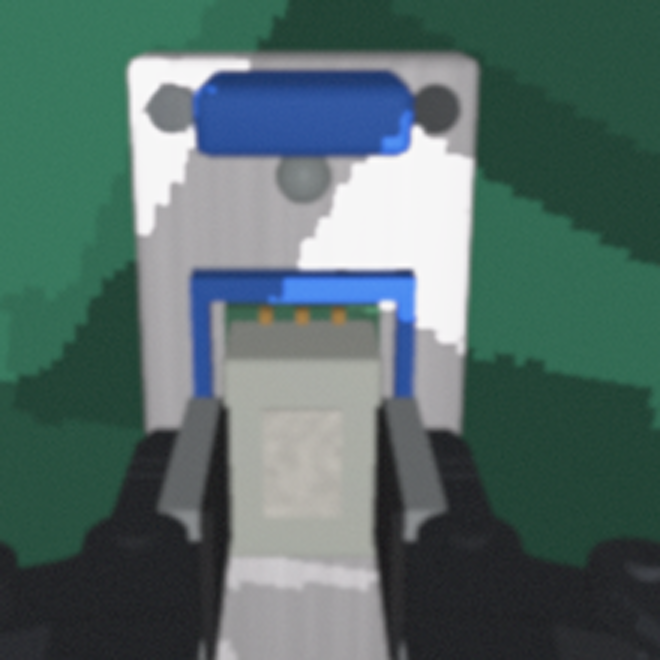

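```bash
python3 -m pendant '[0,0,0,0,0,0,0.035, 0,0,0,0,0,0,0.045, 0,0,0,0,0,0,0.05, 0,0,0.03,0,0,0,0.05, 0,0,0.04,0,0,0,0.05, 0,0,0.04,0,0,0,0.05, 0,0,0.02,0,0,0,0.05, 0,0,0,0,0,0,0.05,0,0,0,0,0,0,0.05]'
python3 - <<'E'
from h import *
o=ctrl.get_obs();im,P=snap('wrist','w13'); print(o['eef_pos'],o['opening'],o['wrist_force'])
o=cv2.resize(im,None,fx=3,fy=3)
x,y,a=.548,-.0605,9.7
Rz=R.from_euler('z',a,degrees=True).as_matrix()
for w,h,z in ((19,13,14),(17,12,36)):
    q=np.array([[-w,-h,z],[w,-h,z],[w,h,z],[-w,h,z]])/1000@Rz.T+[x,y,0]
    cv2.polylines(o,[np.round(proj('wrist',q,P)*3+1).astype(int)],True,(255,0,255),1)
cv2.imwrite('pics/w13z.png',o[300:900,500:1250,::-1])
E
```

```text
time_s: 14.92
eef_pos: [0.5503, -0.0599, 0.1571]
eef_rot: [0.705, -0.704, -0.059, 0.06]
wrist_force: [-0.4, -0.3, -0.0]
opening: 0.586
[ 0.55028564 -0.05986231  0.15707323] 0.585707208905958 [-0.35266249 -0.29704457 -0.00141351]
```

View pics/w13z.png

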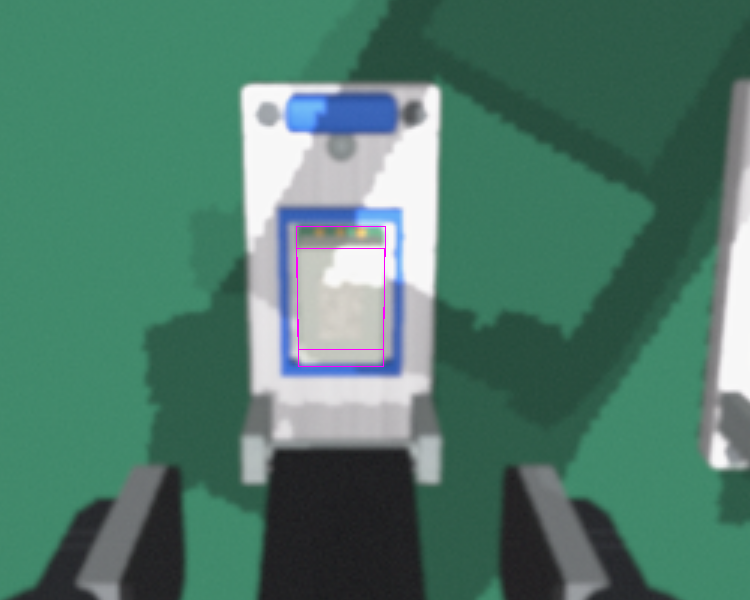

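Run:
```python
from h import *
im,P=snap('wrist','w14',(240,160,320,230),9)
im,P=snap('scene','sc14',(220,200,290,260),9)
```

```text
(no output)
```

View pics/w14.png

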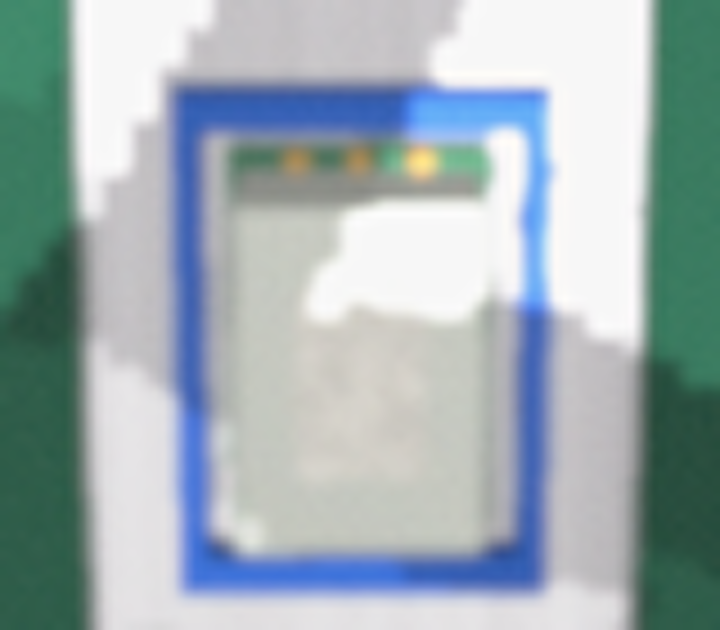

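View pics/sc14.png

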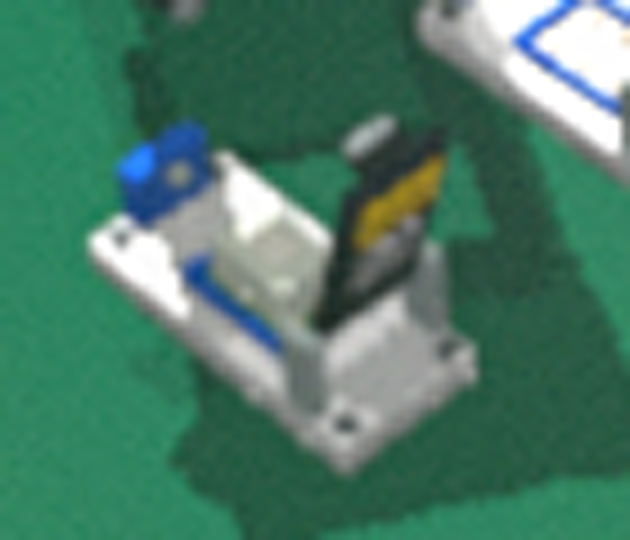

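Run:
```python
from h import *
A=np.array([.548,-.0605]);a=np.radians(9.7);Rz=np.array([[np.cos(a),-np.sin(a)],[np.sin(a),np.cos(a)]])
px=np.array([(230,205),(492,205),(240,555),(487,555),(300,305),(428,305),(300,480),(422,480)])/9+[240,160]
for z in (.036,.042): print(((plane('wrist',px,z)[:,:2]-A)@Rz*1000).round(1))
px=np.array([(230,145),(492,145)])/9+[240,160]
print(((plane('wrist',px,.014)[:,:2]-A)@Rz*1000).round(1))
px=np.array([(205,128),(525,128),(208,560),(520,560)])/9+[240,160]
print(((plane('wrist',px,.02)[:,:2]-A)@Rz*1000).round(1))
print(pose('wrist')[1])
```

```text
[[-16.9 -11.5]
 [-16.9  12.3]
 [ 16.6 -11. ]
 [ 16.6  12.2]
 [ -7.6  -5.2]
 [ -7.6   6.5]
 [  9.2  -5.3]
 [  9.2   6.1]]
[[-18.2 -11.3]
 [-18.2  12. ]
 [ 14.6 -10.8]
 [ 14.6  12. ]
 [ -9.1  -5.1]
 [ -9.1   6.4]
 [  7.4  -5.2]
 [  7.4   5.9]]
[[-18.3 -12.4]
 [-18.3  13.2]]
[[-21.1 -14.5]
 [-21.1  16.1]
 [ 22.5 -14.9]
 [ 22.5  16.3]]
[ 0.47710757 -0.07238933  0.29804106]
```

```bash
python3 -m pendant '[0.02,0.003,0.01,0,0,0,0, 0.03,0.005,0,0,0,0,0, 0.035,0.006,0,0,0,0,0, 0.036,0.006,0,0,0,0,0, 0,0,0,0,0,0,0, 0,0,-0.035,0,0,0,0, 0,0,-0.035,0,0,0,0, 0,0,0,0,0,0,0, 0,0,0,0,0,0,0]'
python3 - <<'E'
from h import *
o=ctrl.get_obs();im,P=snap('wrist','w15');snap('side','s15',(190,110,360,320),3.0); print(o['eef_pos'],o['opening'],o['wrist_force'])
E
```

```text
time_s: 16.2
eef_pos: [0.6722, -0.0403, 0.0993]
eef_rot: [-0.704, 0.705, 0.06, -0.059]
wrist_force: [0.7, 0.3, 0.6]
opening: -0.002
[ 0.67219433 -0.04030067  0.0993059 ] -0.0023512753049305117 [0.71108942 0.26910088 0.63905592]
```

View pics/w15.png

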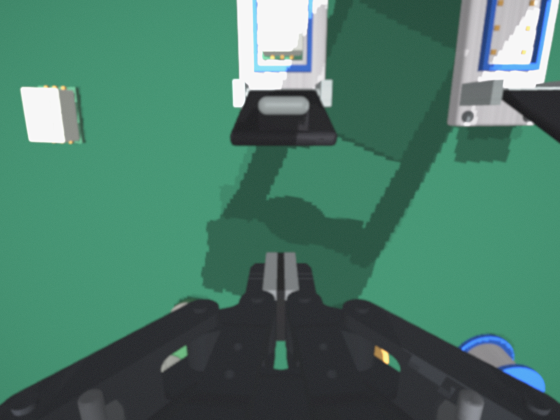

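View pics/s15.png

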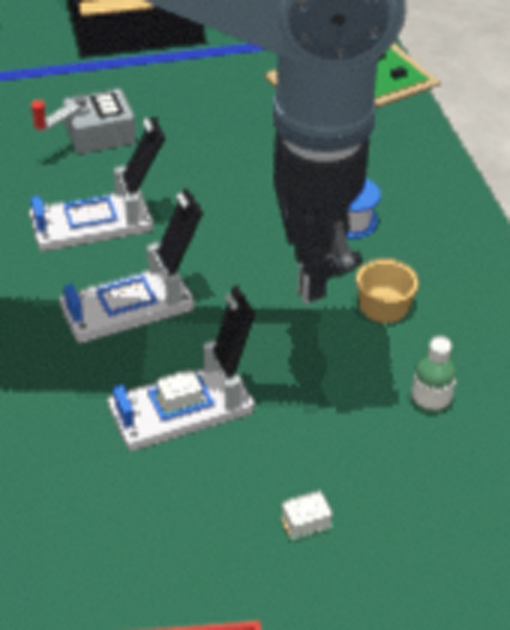

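```bash
python3 -m pendant '[-0.0138,-0.0024,-0.004,0,0,0,0, -0.0138,-0.0024,0,0,0,0,0, -0.0138,-0.0024,0,0,0,0,0, -0.0138,-0.0024,0,0,0,0,0, -0.0138,-0.0024,0,0,0,0,0, 0,0,0,0,0,0,0, 0,0,0,0,0,0,0]'
python3 - <<'E'
from h import *
o=ctrl.get_obs();im,P=snap('wrist','w16');snap('side','s16',(190,110,360,320),3.0); print(o['eef_pos'],o['opening'],o['wrist_force'])
E
```

```text
time_s: 17.18
eef_pos: [0.6036, -0.0522, 0.0949]
eef_rot: [-0.704, 0.705, 0.06, -0.059]
wrist_force: [-0.4, -0.1, -0.3]
opening: 0.0
[ 0.60358586 -0.05221638  0.09485925] 0.0004921153569340365 [-0.42332804 -0.14847761 -0.25291472]
```

View pics/w16.png

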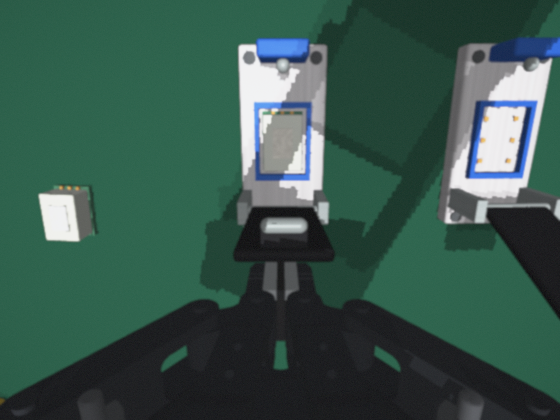

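View pics/s16.png

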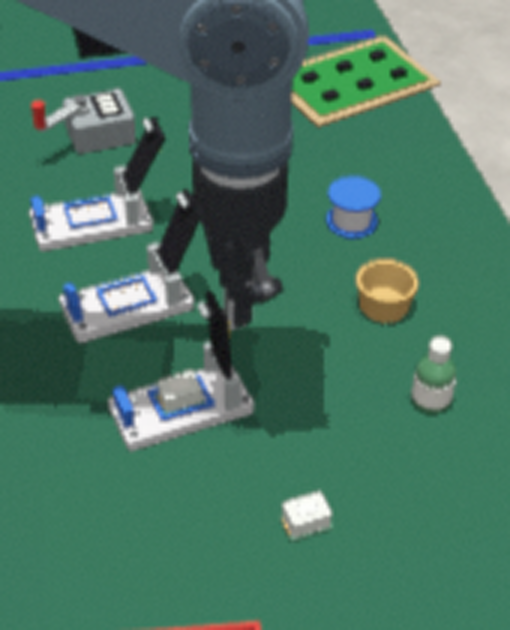

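```bash
python3 -m pendant '[-0.0108,-0.0018,0.003,0,0,0,0, -0.0108,-0.0018,0.002,0,0,0,0, -0.0099,-0.0017,-0.004,0,0,0,0, -0.0089,-0.0015,-0.005,0,0,0,0, -0.0079,-0.0013,-0.007,0,0,0,0, -0.0069,-0.0012,-0.008,0,0,0,0, -0.006,-0.001,-0.007,0,0,0,0, -0.006,-0.001,-0.008,0,0,0,0, -0.004,-0.0007,-0.003,0,0,0,0, 0,0,0,0,0,0,0, 0,0,0,0,0,0,0]'
python3 - <<'E'
from h import *
o=ctrl.get_obs();im,P=snap('wrist','w17');snap('side','s17',(190,110,360,320),3.0); print(o['eef_pos'],o['opening'],o['wrist_force'])
E
```

```text
time_s: 18.65
eef_pos: [0.5321, -0.0641, 0.0575]
eef_rot: [-0.705, 0.705, 0.06, -0.06]
wrist_force: [0.2, -0.4, -0.4]
opening: 0.002
[ 0.53206618 -0.06412866  0.05751034] 0.0015631183460140738 [ 0.22458078 -0.35650491 -0.44265663]
```

View pics/w17.png

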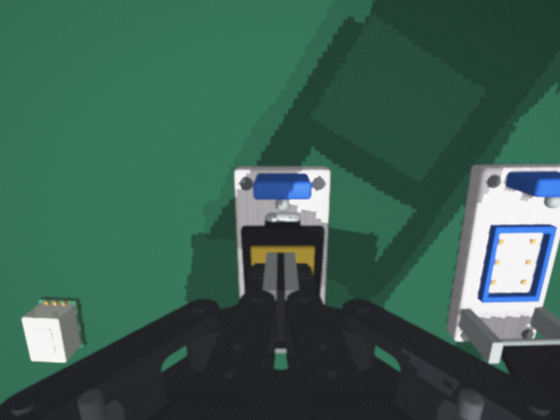

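View pics/s17.png

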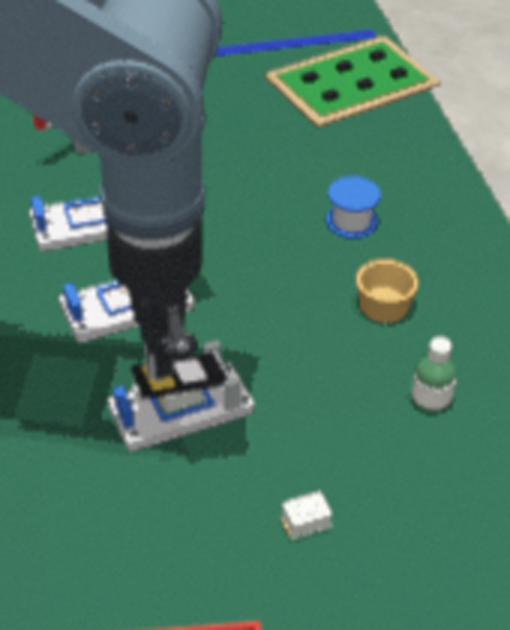

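```bash
python3 -m pendant '[-0.005,-0.0008,-0.004,0,0,0,0, 0,0,-0.004,0,0,0,0, 0,0,-0.003,0,0,0,0, 0,0,-0.002,0,0,0,0, 0,0,0,0,0,0,0]';python3 -m pendant '[0,0,-0.002,0,0,0,0, 0,0,0,0,0,0,0]'
```

```text
time_s: 19.38
eef_pos: [0.5266, -0.0651, 0.0453]
eef_rot: [-0.704, 0.705, 0.06, -0.06]
wrist_force: [-5.4, 0.3, 13.2]
opening: -0.0
time_s: 19.62
eef_pos: [0.5267, -0.0652, 0.0446]
eef_rot: [-0.704, 0.705, 0.06, -0.06]
wrist_force: [-11.6, 1.1, 26.3]
opening: -0.004
```

```bash
python3 -m pendant '[0,0,0.01,0,0,0,0, 0,0,0.04,0,0,0,0, 0,0,0.05,0,0,0,0, 0,0,0.03,0,0,0,0, 0,0,0,0,0,0,0, 0,0,0,0,0,0,0]'
python3 - <<'E'
from h import *
o=ctrl.get_obs();im,P=snap('wrist','w18');snap('side','s18',(190,110,360,320),3.0); print(o['eef_pos'],o['opening'],o['wrist_force'])
E
```

```text
time_s: 20.38
eef_pos: [0.526, -0.0646, 0.1711]
eef_rot: [0.705, -0.704, -0.059, 0.06]
wrist_force: [-0.6, 0.0, -0.4]
opening: 0.002
[ 0.52601896 -0.06459427  0.1710801 ] 0.0022509324131414106 [-0.62116212  0.02275773 -0.35005932]
```

View pics/w18.png

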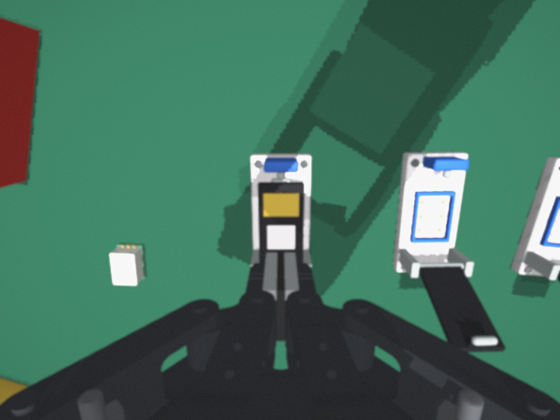

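View pics/s18.png

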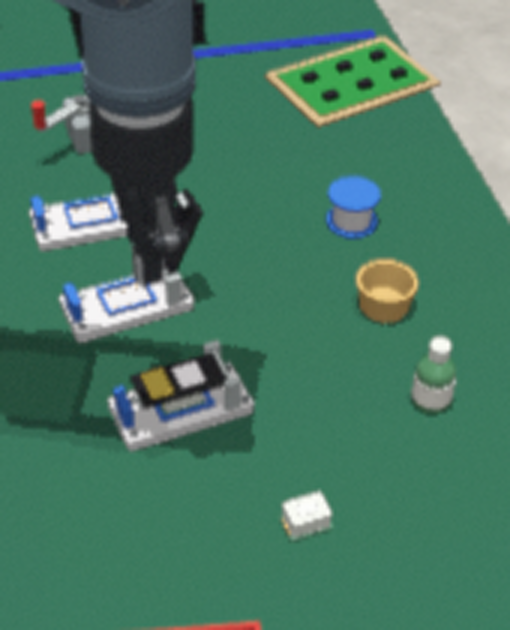

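Run:
```python
from h import *
o=ctrl.get_obs();im=ctrl.camera('wrist');P=pose('wrist',o)
sd=ctrl.camera('side')
Rz=R.from_euler('z',9.7,degrees=True).as_matrix()
for cam,I,PP,cr in (('wrist',im,P,(240,140,330,270)),('side',sd,None,(220,215,285,265))):
    S=5 if cam=='wrist' else 9
    big=cv2.resize(I,None,fx=S,fy=S,interpolation=cv2.INTER_CUBIC)
    for th,col in ((0,(255,0,255)),(.12,(0,255,255))):
        q=[]
        for r,y in ((52,-15),(72,-15),(72,15),(52,15)):
            q.append((40-r*np.cos(th)+5*np.sin(th),y,41+r*np.sin(th)+5*np.cos(th)))
        X=np.array(q)/1000@Rz.T+[.548,-.0605,0]
        cv2.polylines(big,[np.round(proj(cam,X,PP)*S+S/2).astype(int)],True,col,1)
    cv2.imwrite(f'pics/c_{cam}.png',big[cr[1]*S:cr[3]*S,cr[0]*S:cr[2]*S,::-1])
```

```text
(no output)
```

View pics/c_wrist.png

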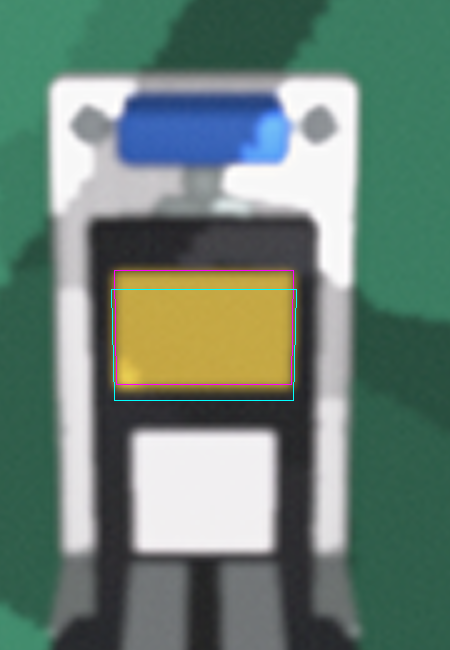

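View pics/c_side.png

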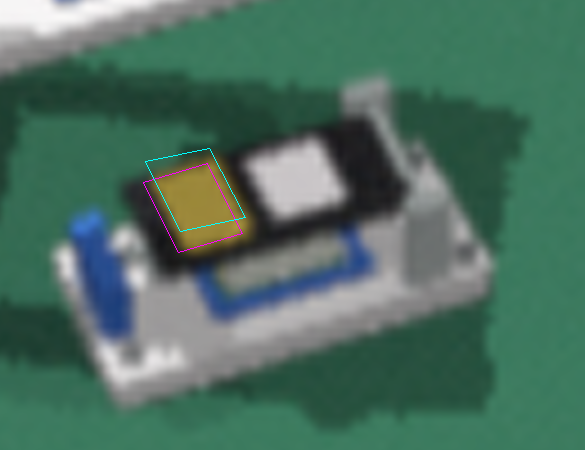

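```bash
python3 -m pendant '[0.025,-0.035,0,0,0,-2.7,0.055, 0.025,-0.035,-0.02,0,0,0,0.055, 0.025,-0.035,-0.04,0,0,0,0.055, 0.024,-0.036,-0.045,0,0,0,0.055, 0,0,0,0,0,0,0.055, 0,0,0,0,0,0,0.055, 0,0,0,0,0,0,0.055]'
python3 - <<'E'
from seg import *
o=ctrl.get_obs();im,P=snap('wrist','w19'); print(o['eef_pos'],rot(o['eef_rot'])[:,2])
for c in blobs(im,(0,0,150),(180,40,255)): print('mod',c.mean(0).round(1),rect('wrist',c,0.022,P))
E
```

```text
time_s: 21.45
eef_pos: [0.6268, -0.2055, 0.0697]
eef_rot: [-0.705, 0.706, 0.045, -0.042]
wrist_force: [0.6, 0.7, 0.6]
opening: 0.644
[ 0.62681272 -0.20553043  0.06973586] [-0.12285189  0.99242313 -0.00193451]
mod [407.8 409.6] [753.2 -93.1  21.7   5.   48.8]
mod [537.7 222.1] [597.1 -47.8  26.7  16.3 -82.9]
mod [279.8 231. ] [ 623.1 -206.3   37.5   23.9    7.1]
mod [556.7 162.3] [560.3 -51.9  24.7   4.8  20.8]
mod [507.1 135.7] [551.6 -80.3 113.2  33.2   7.6]
```

View pics/w19.png

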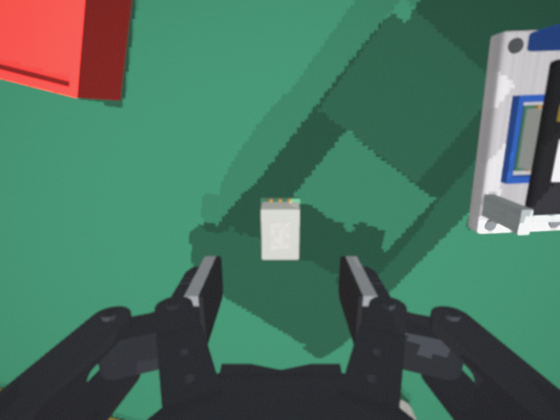

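```bash
python3 -m pendant '[-0.0015,-0.0005,-0.02,0,0,0,0.055, 0,0,-0.02,0,0,0,0.055, 0,0,-0.017,0,0,0,0.055, 0,0,0,0,0,0,0.055, 0,0,0,0,0,0,0.04, 0,0,0,0,0,0,0.01,0,0,0,0,0,0,0.01,0,0,0,0,0,0,0.01,0,0,0,0,0,0,0.01,0,0,0,0,0,0,0.01]'; python3 -m pendant '[0,0,0.03,0,0,0,0.01,0,0,0.04,0,0,0,0.01,0,0,0.03,0,0,0,0.01,0,0,0,0,0,0,0.01]';python3 - <<'E'
from h import *
im,P=snap('wrist','w20'); o=ctrl.get_obs(); print(o['eef_pos'],o['opening'])
E
```

```text
time_s: 22.75
eef_pos: [0.6251, -0.2068, 0.0114]
eef_rot: [-0.705, 0.706, 0.044, -0.043]
wrist_force: [0.1, 0.2, 5.9]
opening: 0.258
time_s: 23.25
eef_pos: [0.626, -0.2072, 0.1132]
eef_rot: [-0.705, 0.707, 0.045, -0.042]
wrist_force: [0.4, 0.2, -0.6]
opening: 0.259
[ 0.62467948 -0.20655187  0.11095493] 0.2644356485104553
```

View pics/w20.png

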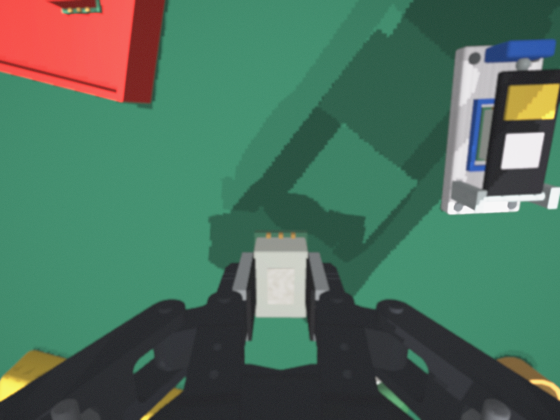

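```bash
python3 -m pendant '[-0.025,0.048,0,0,0,1,0.01, -0.025,0.048,0,0,0,1,0.01, -0.025,0.048,0,0,0,1,0.01, -0.013,0.048,0,0,0,0,0.01, -0.007,0.048,0,0,0,0,0.01, -0.007,0.048,0,0,0,0,0.01, 0,0,0,0,0,0,0.01,0,0,-0.025,0,0,0,0.01,0,0,-0.02,0,0,0,0.01,0,0,0,0,0,0,0.01,0,0,0,0,0,0,0.01,0,0,0,0,0,0,0.01]';python3 - <<'E'
from h import *
o=ctrl.get_obs();im,P=snap('wrist','w21',(180,120,400,340),3);  print(o['eef_pos'],o['opening'])
E
```

```text
time_s: 24.8
eef_pos: [0.523, 0.0813, 0.0661]
eef_rot: [-0.704, 0.705, 0.062, -0.061]
wrist_force: [0.0, 0.1, -0.6]
opening: 0.26
[0.52303864 0.08125027 0.06607133] 0.25953830378969805
```

View pics/w21.png

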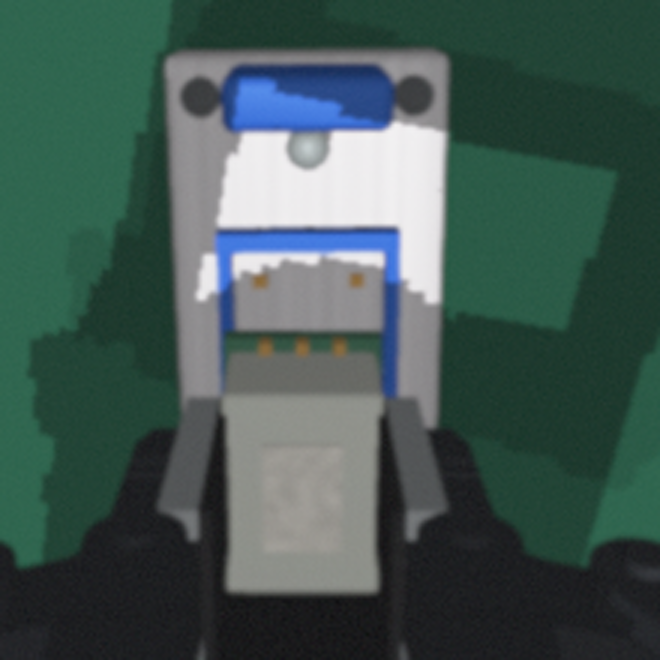

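```bash
cat > chk.py <<'E'
from h import *
def chk(A,a,top,bot,D=.0114):
    o=ctrl.get_obs();P=pose('wrist',o);A=np.array(A);a=np.radians(a);Rz=np.array([[np.cos(a),-np.sin(a)],[np.sin(a),np.cos(a)]])
    z=o['eef_pos'][2]-D; c=lambda px:np.array(px)/3+[180,120]
    print('bot',((plane('wrist',c(bot),z,P)[:,:2]-A)@Rz*1000).round(1).tolist())
    print('top',((plane('wrist',c(top),z+.022,P)[:,:2]-A)@Rz*1000).round(1).tolist())
    print('tcp',((o['eef_pos'][:2]-A)@Rz*1000).round(1))
E
python3 - <<'E'
from chk import *
chk((.5225,.0815),10,[(222,394),(382,394),(226,593),(380,593)],[(226,332),(382,332)])
E
```

```text
bot [[-17.3, -12.6], [-17.3, 13.3]]
top [[-15.9, -11.6], [-15.9, 11.6], [17.6, -11.8], [17.6, 12.1]]
tcp [ 0.5 -0.3]
```

```bash
python3 -m pendant '[-0.0012,-0.0003,-0.015,0,0,0,0.01, 0,0,-0.015,0,0,0,0.01,0,0,0,0,0,0,0.01,0,0,-0.005,0,0,0,0.01,0,0,-0.003,0,0,0,0.01,0,0,0,0,0,0,0.01,0,0,0,0,0,0,0.01]';python3 - <<'E'
from h import *
o=ctrl.get_obs();im,P=snap('wrist','w22',(180,120,400,340),3);  print(o['eef_pos'],o['opening'],o['wrist_force'])
E
```

```text
time_s: 25.72
eef_pos: [0.5213, 0.0813, 0.0275]
eef_rot: [-0.704, 0.704, 0.062, -0.061]
wrist_force: [0.1, 0.4, -0.1]
opening: 0.259
[0.52131141 0.08129239 0.02750086] 0.2591071044418485 [ 0.12363302  0.40655824 -0.08287396]
```

View pics/w22.png

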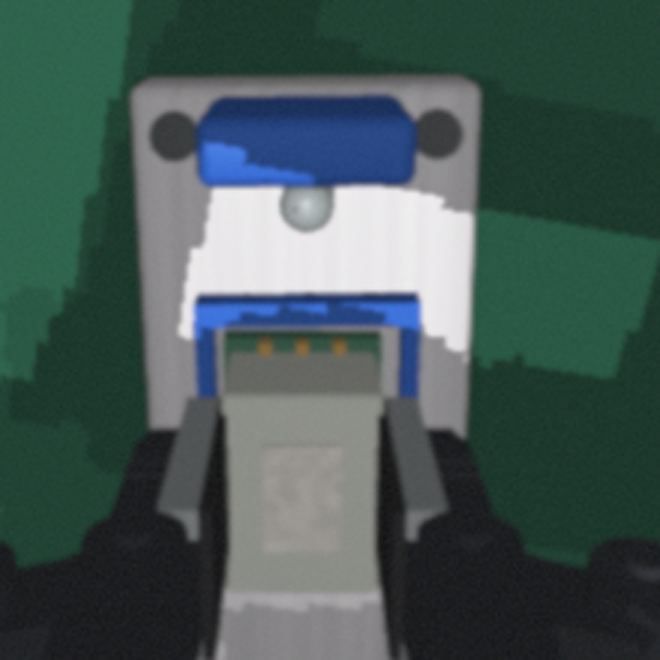

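In the nest with clearance around. Release, rise, check.

```bash
python3 -m pendant '[0,0,-0.0015,0,0,0,0.01, 0,0,0,0,0,0,0.03, 0,0,0,0,0,0,0.045, 0,0,0,0,0,0,0.05, 0,0,0.03,0,0,0,0.05, 0,0,0.04,0,0,0,0.05, 0,0,0.04,0,0,0,0.05, 0,0,0.03,0,0,0,0.05, 0,0,0,0,0,0,0.05,0,0,0,0,0,0,0.05]'
python3 - <<'E'
from h import *
o=ctrl.get_obs();im,P=snap('wrist','w23',(190,120,390,270),4); print(o['eef_pos'],o['opening'],o['wrist_force'])
E
```

```text
time_s: 27.02
eef_pos: [0.5205, 0.0813, 0.165]
eef_rot: [0.704, -0.704, -0.061, 0.062]
wrist_force: [-0.3, 0.3, 0.4]
opening: 0.583
[0.52053721 0.08132802 0.16497414] 0.5826232968549553 [-0.2644475   0.28221607  0.42984958]
```

View pics/w23.png

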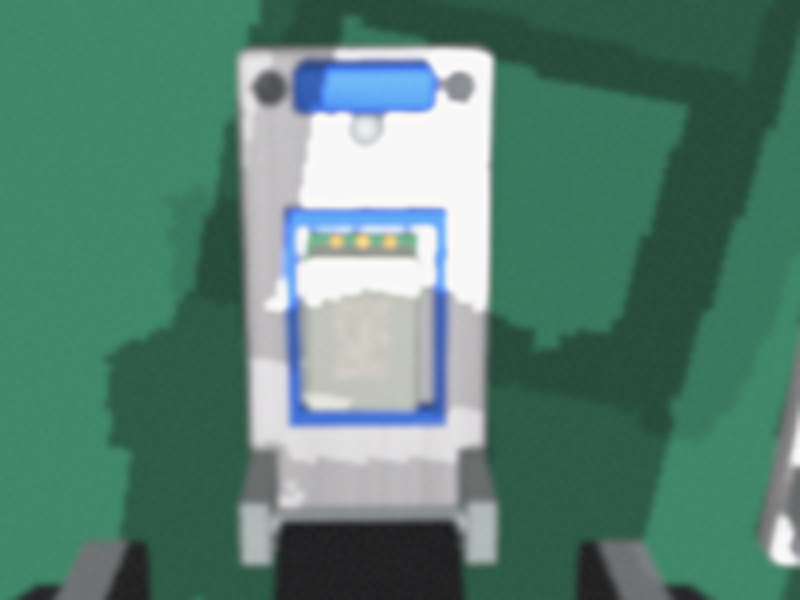

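Run:
```python
from h import *
A=np.array([.5225,.0815]);a=np.radians(10);Rz=np.array([[np.cos(a),-np.sin(a)],[np.sin(a),np.cos(a)]])
f=lambda p,z:print(((plane('wrist',np.array(p)/4+[190,120],z)[:,:2]-A)@Rz*1000).round(1).tolist())
f([(303,258),(418,258),(304,412),(418,412)],.036)
f([(306,232),(417,232)],.014)
```

```text
[[-18.3, -11.9], [-18.3, 12.4], [16.0, -12.1], [16.0, 12.8]]
[[-19.6, -12.1], [-19.6, 13.1]]
```

```bash
python3 -m pendant '[0.02,0.003,0,0,0,0,0, 0.03,0.005,0,0,0,0,0, 0.038,0.007,0,0,0,0,0, 0.037,0.007,0,0,0,0,0, 0,0,0,0,0,0,0, 0,0,-0.035,0,0,0,0, 0,0,-0.033,0,0,0,0, 0,0,0,0,0,0,0, 0,0,0,0,0,0,0]'
python3 - <<'E'
from h import *
o=ctrl.get_obs(); d=o['eef_pos'][:2]-[.5225,.0815]; print(o['eef_pos'],d@[.985,.174],d@[-.174,.985],o['opening'],o['wrist_force'])
E
```

```text
time_s: 28.2
eef_pos: [0.6461, 0.1032, 0.0985]
eef_rot: [-0.704, 0.704, 0.062, -0.062]
wrist_force: [0.7, 0.7, -1.1]
opening: -0.001
[0.64605651 0.10324915 0.09847882] 0.12548751178286643 -7.591911076543522e-05 -0.0005150872172463974 [ 0.65770288  0.66024403 -1.06013217]
```

Same as before, so the same sweep.

```bash
python3 -m pendant '[-0.0138,-0.0024,-0.004,0,0,0,0, -0.0138,-0.0024,0,0,0,0,0, -0.0138,-0.0024,0,0,0,0,0, -0.0138,-0.0024,0,0,0,0,0, -0.0138,-0.0024,0,0,0,0,0, 0,0,0,0,0,0,0, 0,0,0,0,0,0,0]'; python3 -m pendant '[-0.0108,-0.0019,0.003,0,0,0,0, -0.0108,-0.0019,0.002,0,0,0,0, -0.0099,-0.0018,-0.004,0,0,0,0, -0.0089,-0.0016,-0.005,0,0,0,0, -0.0079,-0.0014,-0.007,0,0,0,0, -0.0069,-0.0012,-0.008,0,0,0,0, -0.006,-0.001,-0.007,0,0,0,0, -0.006,-0.001,-0.008,0,0,0,0, -0.004,-0.0007,-0.003,0,0,0,0, 0,0,0,0,0,0,0, 0,0,0,0,0,0,0]'
python3 - <<'E'
from h import *
im,P=snap('wrist','w24')
E
```

```text
time_s: 29.08
eef_pos: [0.5783, 0.0913, 0.0952]
eef_rot: [-0.704, 0.705, 0.063, -0.061]
wrist_force: [-0.0, 0.1, -0.3]
opening: 0.004
time_s: 30.45
eef_pos: [0.5062, 0.0788, 0.057]
eef_rot: [-0.704, 0.704, 0.062, -0.061]
wrist_force: [-0.1, 0.0, 0.4]
opening: 0.003
```

View pics/w24.png

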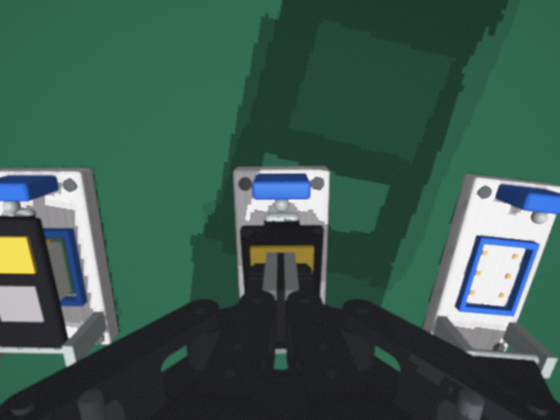

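```bash
python3 -m pendant '[-0.005,-0.0008,-0.004,0,0,0,0, 0,0,-0.004,0,0,0,0, 0,0,-0.003,0,0,0,0, 0,0,-0.0035,0,0,0,0, 0,0,0,0,0,0,0,0,0,0,0,0,0,0]';python3 -m pendant '[0,0,0.01,0,0,0,0, 0,0,0.04,0,0,0,0, 0,0,0.05,0,0,0,0, 0,0,0.03,0,0,0,0, 0,0,0,0,0,0,0, 0,0,0,0,0,0,0]'
cat > cov.py <<'E'
from h import *
def cov(A,a,name,cams=('wrist',)):
    Rz=R.from_euler('z',a,degrees=True).as_matrix()
    for cam in cams:
        o=ctrl.get_obs();I=ctrl.camera(cam);PP=pose(cam,o); S=5
        big=cv2.resize(I,None,fx=S,fy=S,interpolation=cv2.INTER_CUBIC); pts=[]
        for th,col in ((0,(255,0,255)),(.12,(0,255,255))):
            q=[(40-r*np.cos(th)+5*np.sin(th),y,41+r*np.sin(th)+5*np.cos(th)) for r,y in ((52,-15),(72,-15),(72,15),(52,15))]
            p=proj(cam,np.array(q)/1000@Rz.T+[*A,0],PP); pts.append(p)
            cv2.polylines(big,[np.round(p*S+S/2).astype(int)],True,col,1)
        c=pts[0].mean(0).astype(int); x0,y0=max(c[0]-60,0),max(c[1]-55,0)
        cv2.imwrite(f'pics/{name}_{cam}.png',big[y0*S:(y0+110)*S,x0*S:(x0+120)*S,::-1])
E
python3 - <<'E'
from cov import *
cov((.5225,.0815),10,'covB')
E
```

```text
time_s: 31.25
eef_pos: [0.5011, 0.0779, 0.0446]
eef_rot: [-0.704, 0.705, 0.062, -0.062]
wrist_force: [-11.4, -1.1, 28.7]
opening: 0.001
time_s: 32.0
eef_pos: [0.5, 0.0781, 0.171]
eef_rot: [0.705, -0.704, -0.061, 0.062]
wrist_force: [-0.3, 0.5, -0.1]
opening: 0.0
```

View pics/covB_wrist.png

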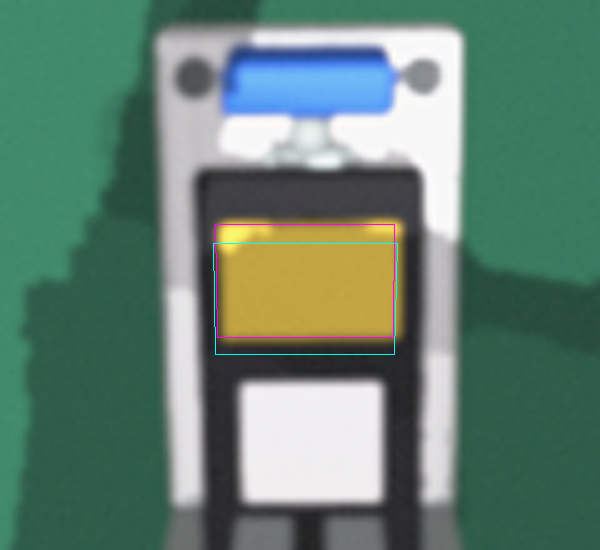

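Run:
```python
from h import *
snap('scene','sc30');snap('side','sd30')
for c in ('scene','side'):
    for s in ctrl.silhouettes('module1',c): print(c,round(s['score'],2),cen(s['mask']).round(),s['mask'].sum())
```

```text
side 0.52 [251. 245.] 55
```

View pics/sc30.png

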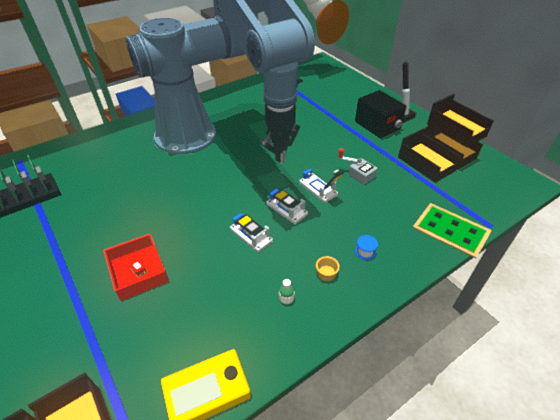

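View pics/sd30.png

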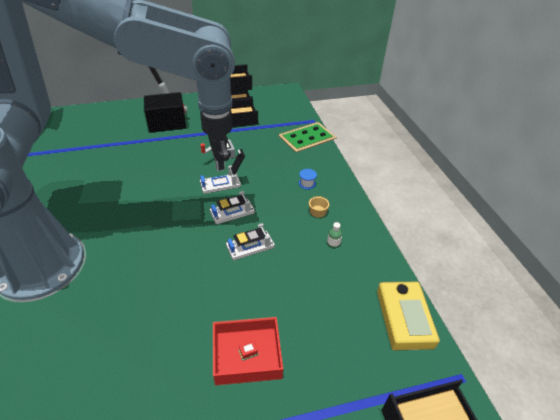

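Run:
```python
from seg import *
rs=[]
for cam,box in (('scene',(325,140,365,170)),('side',(193,138,240,165))):
    im,P=snap(cam,'k_'+cam,box,14); hsv=cv2.cvtColor(im,cv2.COLOR_RGB2HSV)
    m=(((hsv[...,0]<8)|(hsv[...,0]>172))&(hsv[...,1]>130)&(hsv[...,2]>70)); k=np.zeros_like(m);k[box[1]:box[3],box[0]:box[2]]=1; m&=k
    print(cam,cen(m),m.sum()); o,d=rays(cam,cen(m),P); rs.append((o,d[0])); print(plane(cam,cen(m),.067,P))
print(tri(rs))
```

```text
scene [340.45454545 152.42424242] 33
[[0.47079702 0.33170472 0.067     ]]
side [202.54545455 147.66666667] 33
[[0.47222178 0.33374395 0.067     ]]
[0.47218318 0.33040202 0.06889701]
```

```bash
python3 -m pendant '[0,0.025,0.01,0,0,0,0, 0,0.05,0,0,0,0,0, 0,0.05,0,0,0,0,0, 0,0.05,0,0,0,0,0, 0,0.05,0,0,0,0,0,0,0.03,0,0,0,0,0,0,0,0,0,0,0,0,0,0,0,0,0,0,0]'
python3 - <<'E'
from h import *
im,P=snap('wrist','w31')
E
```

```text
time_s: 33.35
eef_pos: [0.5007, 0.3325, 0.1818]
eef_rot: [-0.704, 0.705, 0.061, -0.062]
wrist_force: [-0.0, 0.1, -0.4]
opening: -0.003
```

View pics/w31.png

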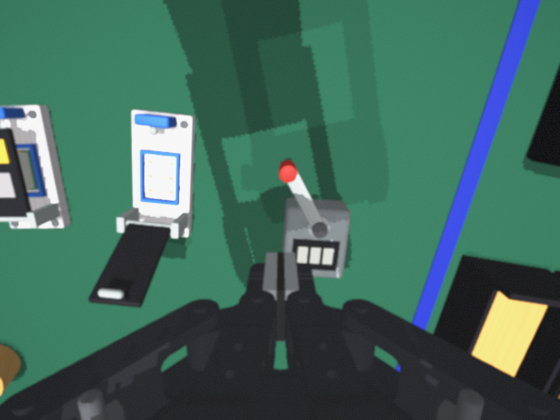

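Run:
```python
from h import *
k=plane('wrist',[(288,171)],.082)[0]; p=plane('wrist',[(320,230)],.055)[0]; print(k,p,np.hypot(*(k-p)[:2]))
d=(k-p)[:2]; a=np.arctan2(d[1],d[0]); print(np.degrees(a))
for t in np.linspace(0,1.1,6):
    b=a-t; print(round(t,2),(p[:2]+.062*np.array([np.cos(b),np.sin(b)])).round(4))
print(plane('wrist',[(287,199),(349,206),(285,270),(346,276)],.04).round(3))
```

```text
[0.46814076 0.33217748 0.082     ] [0.51895512 0.37051285 0.055     ] 0.06365296533507143
-142.9683661283695
0.0 [0.4695 0.3332]
0.22 [0.4625 0.3449]
0.44 [0.4583 0.3578]
0.66 [0.457  0.3714]
0.88 [0.4586 0.3849]
1.1 [0.4632 0.3977]
[[0.5   0.338 0.04 ]
 [0.497 0.394 0.04 ]
 [0.57  0.349 0.04 ]
 [0.566 0.408 0.04 ]]
```

```bash
python3 -m pendant '[-0.014,-0.019,0,0,0,0,0, -0.014,-0.021,0,0,0,0,0, 0,0,-0.04,0,0,0,0, 0,0,-0.04,0,0,0,0, 0,0,-0.04,0,0,0,0, 0,0,-0.005,0,0,0,0, 0,0,0,0,0,0,0, 0,0,0,0,0,0,0]'
python3 - <<'E'
from h import *
im,P=snap('wrist','w32');print(ctrl.get_obs()['eef_pos'],ctrl.get_obs()['wrist_force'])
E
```

```text
time_s: 34.4
eef_pos: [0.4745, 0.2933, 0.0593]
eef_rot: [0.705, -0.704, -0.063, 0.06]
wrist_force: [-0.1, -0.2, 0.4]
opening: -0.002
[0.47434929 0.29341897 0.05925471] [-0.51191461  0.18567308  1.00096169]
```

View pics/w32.png

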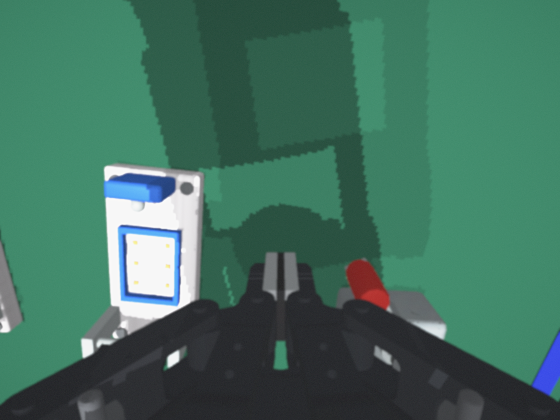

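```bash
python3 -m pendant '[-0.006,0.012,0,0,0,0,0, -0.001,0.013,0,0,0,0,0, -0.005,0.0115,0,0,0,0,0, -0.004,0.013,0,0,0,0,0, -0.001,0.013,0,0,0,0,0, 0.002,0.014,0,0,0,0,0, 0.004,0.012,0,0,0,0,0, 0,0,0,0,0,0,0, 0,0,0,0,0,0,0]'
python3 - <<'E'
from h import *
im,P=snap('wrist','w33');print(ctrl.get_obs()['eef_pos'],ctrl.get_obs()['wrist_force'])
E
```

```text
time_s: 35.58
eef_pos: [0.4578, 0.3782, 0.0562]
eef_rot: [-0.701, 0.707, 0.059, -0.066]
wrist_force: [-11.1, -19.0, 11.0]
opening: 0.003
[0.45780041 0.37815238 0.05617318] [-10.89349615 -18.69569613  11.68694084]
```

View pics/w33.png

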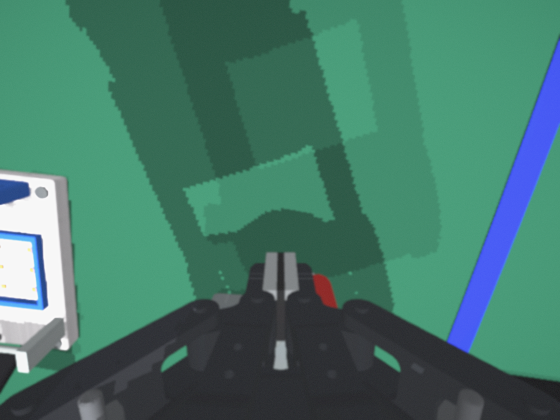

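Run:
```python
from seg import *
im,P=snap('scene','k33',(315,135,385,190),10)
print(plane('wrist',[(322,278),(334,300)],.082))
for cam,box in (('scene',(325,140,375,170)),('side',(193,133,240,165))):
    im,P=snap(cam,'kk_'+cam,box,14); hsv=cv2.cvtColor(im,cv2.COLOR_RGB2HSV)
    m=(((hsv[...,0]<8)|(hsv[...,0]>172))&(hsv[...,1]>130)&(hsv[...,2]>70)); k=np.zeros_like(m);k[box[1]:box[3],box[0]:box[2]]=1; m&=k
    if m.sum(): print(cam,cen(m),m.sum(),plane(cam,cen(m),.067,P))
```

```text
[[0.44354431 0.392612   0.082     ]
 [0.45229061 0.39944249 0.082     ]]
scene [354.24137931 144.86206897] 29 [[0.46651155 0.3946797  0.067     ]]
```

View pics/k33.png

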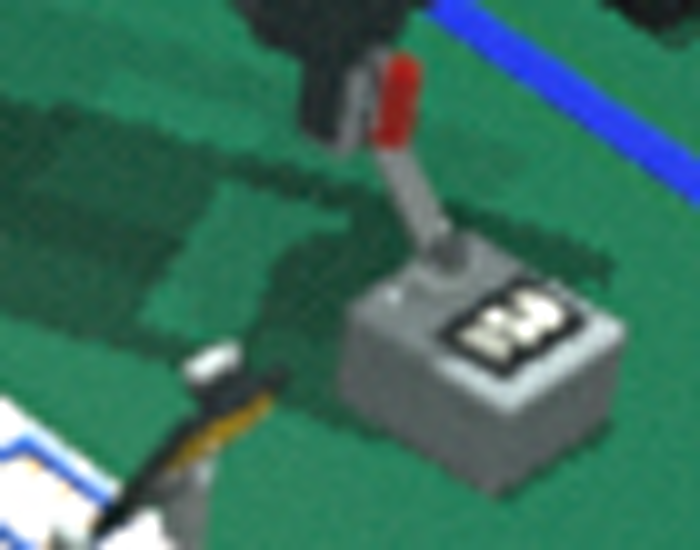

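```bash
python3 -m pendant '[-0.004,-0.012,0.002,0,0,0,0, -0.002,-0.014,0,0,0,0,0, 0.001,-0.013,0,0,0,0,0, 0.004,-0.013,0,0,0,0,0, 0.005,-0.0115,0,0,0,0,0, 0.004,-0.02,0,0,0,0,0, 0.003,-0.015,0,0,0,0,0, 0,0,0.04,0,0,0,0, 0,0,0.05,0,0,0,0, 0,0,0.04,0,0,0,0, 0,0,0,0,0,0,0,0,0,0,0,0,0,0]'
python3 - <<'E'
from seg import *
o=ctrl.get_obs();im,P=snap('wrist','w34');print(o['eef_pos'],o['wrist_force'])
snap('scene','sc34'); snap('side','sd34',(190,130,330,390),2.3)
rs=[]
for cam,box in (('scene',(325,140,375,170)),('side',(193,133,240,165))):
    im=ctrl.camera(cam);P=None; hsv=cv2.cvtColor(im,cv2.COLOR_RGB2HSV)
    m=(((hsv[...,0]<8)|(hsv[...,0]>172))&(hsv[...,1]>130)&(hsv[...,2]>70)); k=np.zeros_like(m);k[box[1]:box[3],box[0]:box[2]]=1; m&=k
    if m.sum(): print(cam,cen(m),m.sum(),plane(cam,cen(m),.067,P))
E
```

```text
time_s: 37.28
eef_pos: [0.4727, 0.2826, 0.1889]
eef_rot: [0.704, -0.704, -0.061, 0.062]
wrist_force: [0.3, -0.4, -0.3]
opening: 0.002
[0.47265467 0.28263236 0.1889113 ] [ 0.28236347 -0.40721505 -0.30907594]
scene [340.4 152.9] 30 [[0.47256993 0.32994439 0.067     ]]
side [202.5     147.78125] 32 [[0.47200515 0.3331316  0.067     ]]
```

View pics/w34.png

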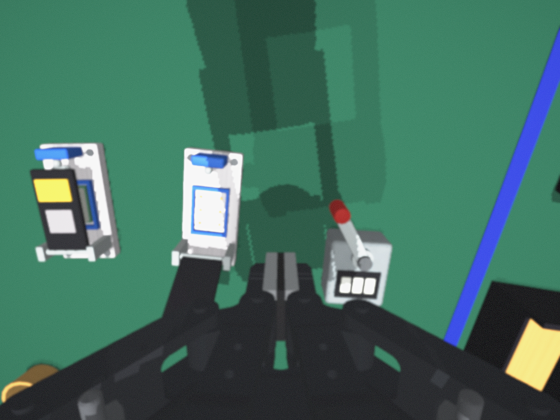

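View pics/sc34.png

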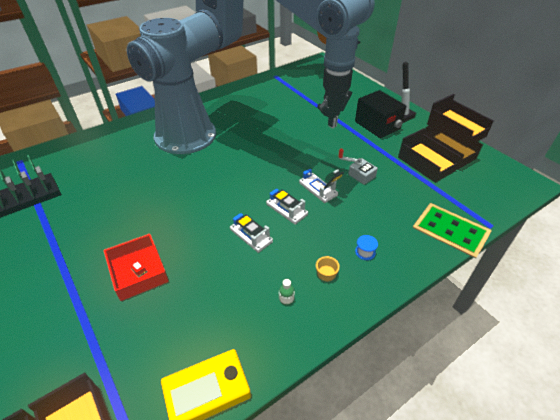

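View pics/sd34.png

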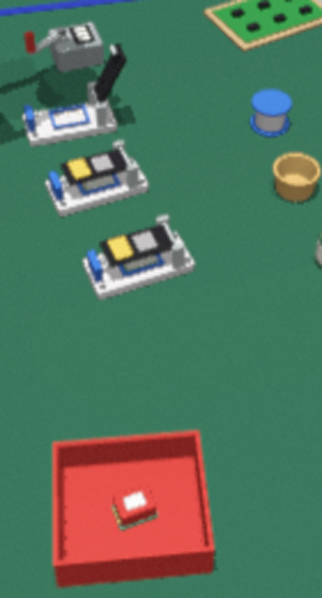

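All is in place: the lever is back at rest, both covers are shut, the red relay is in the bin, the bystanders are unmoved and the arm is clear.

```bash
python3 -c "
from bench import ctrl
print(ctrl.hand_in(), ctrl.get_obs()['time_s'])"
```

```text
the job is handed in; nothing more can be done
the job is handed in; nothing more can be done
```

The job is done and handed in, at about 37.5 s of the 210 s allowed; the hand-in gave no verdict.

- **Red relay:** it is in the reject bin. The last pictures show it lying inside the walls.
- **White relays:** only two were on the bench. Each is in its own socket, and before closing the covers I measured both lying flat and centred to about 1 mm. The third socket is empty and its cover is still open.
- **Covers:** I pressed both to about 26–29 N at the bottom of travel. After lifting off, the press pads lined up with the shut position and stayed there.
- **Lever:** I pushed it until it stopped, at about 1.1 rad measured from the scene camera and 24 N on the fingers. It then came back to within about 2 mm of where it started.
- **Left alone:** the flux bottle, tip-cleaning tin and solder spool stand where they were, judged from the final pictures. The arm is clear of everything.

**Check that disagreed:** for the first white relay, a corner fit from the wrist camera gave a different height in the grip than the commanded height implied. I lined that relay up by eye against the nest walls, and its position check after release was good. No relay was knocked and the grip did not slip, as far as I could see.

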